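Block a speaker pod tight in its transit tray

ROBOT

A 6-joint arm with a two-finger parallel gripper is mounted at the origin on the work surface. World frame = base frame: x ahead of the robot, y to its left, z up, the work surface at z = 0. Lengths are in m, angles in rad, forces in N, time in s.
With the tool pointing down it reaches from about 0.375 to 0.975 m from the base axis. Payload 3.8 kg.
Tool frame: the origin (TCP) lies on the mounting face of the last link; the fingertips stand 173 mm ahead of it and the grasp point (between the pads) lies 155 mm ahead of it; z points along the fingers, y is the direction in which the jaws open and shut (so a half turn about z gives the same grasp; the last joint's range is limited). The gripper opens to 85 mm and grips with 20 to 120 N. Pads are 22 mm wide; open, the fingers measure 114 mm over their backs; the gripper's body (76 mm by 85 mm) begins 54 mm behind the grasp point. The pads swing forward as they close: fully open they stand 13 mm farther back than shut.
Start: joints at [1.19, 0.264, 1.604, -0, 1.274, -0.037], TCP at [0.228, 0.635, 0.405] pointing down, gripper open.
Joint ranges: [-2.63, 2.63], [-0.94, 2.18], [0.31, 2.57], [-1.31, 4.45], [0, 2.66], [-2.55, 2.55]. Speed limits (rad/s): [2.57, 2.57, 3.14, 3.14, 3.14, 3.14].

INTERFACE

Orientations are given as a rotation vector (axis times angle).
In Python, from workcell import bot, imaging, order gives the robot as it stands. The module is installed in compiled form; this text tells all that it offers.
- The arm moves only by the shell command python3 -m creep 'ROWS' [OPENING] [FORCE]. ROWS is JSON, a list of rows, each an object with "slide": the shift along the tool's x, y, z each as a share of 25 mm, from -1 to 1, a list of three; "angular": the turn, a rotation vector about the tool's x, y, z each as a share of 4 degrees, from -1 to 1, a list of three. A call has 1 to 5 rows; each row shifts and turns the commanded pose from where the row before left it, along the tool's axes as they then stand; what a row does not reach is not made up. A row lasts 1/12 s, in which the tool goes at most 41.7 mm and 7.16 degrees, less where a joint would pass 70% of its speed; a pose out of reach is approached as far as the arm can. A call with a number of a shift or a turn outside -1 to 1 is refused whole. A call with a gripper value outside its range is refused whole. OPENING is the closure, from -1 (fully open) to 1 (shut), set as the call begins (- or left out, the last holds). The fingers move at their own pace and stop on an object; FORCE is the grip in N (left out, the last holds). Time passes only in rows, so rows that do not move let the fingers close. It gives the time, the measured TCP pose, the force and the opening at its end, in the units of the state.
- bot.read_state(): the state, without advancing time (a new reading comes with each control period).
- imaging.read_camera(name): name is "scene" or "side" or "wrist"; returns (picture, depth): 384x512x3 uint8, red, green, blue; 384x512 float32, m along the optical axis (not along the pixel's ray), 0 where there is no reading.
- imaging.camera_model(name): a dict with "fovy" (degrees; the focal length in pixels is half the picture's height over the tangent of half this angle, whatever the lens; pixels are square), "cx", "cy" (the principal point, pixels), "camera_from_world" (4x4, takes a point from world to camera coordinates); the wrist camera has in their place "tool_from_camera" (4x4, takes a point from camera to tool coordinates, whose origin is the TCP and whose axes are the flange's). Camera axes: x right, y down, z forward; pixel columns grow to the right and rows downward; lengths in m; the calibration is good to about 2 mm. The wrist camera is an equidistant fisheye: a pixel r from the principal point sees the ray r / f radians off the axis. A picture is of the moment at which its call begins: read the wrist's pose just before it. camera_model takes no time and is no camera call.
- order.finish_job(): hands the job in, once; it reports no verdict.
The state is a dict: "time": time; "q": joint angles; "joint_vel": joint speeds; "joint_torque": joint torques, N m; "tool_pos": TCP position; "tcp_rot": TCP orientation; "wrist_force": force on the tool from outside, world axes, zero at the start; "torque": the same for the moment, N m; "width": opening from 0.0 (shut) to 1.0 (fully open).
Only numpy, scipy, OpenCV 4.12 (cv2) and the standard library are available. Lean on these libraries where they do the work, as an engineer would, in place of code of your own. Each camera call takes 0.05 s, during which the arm holds its last target.

TASK

Block the loose speaker pod in its transit tray so that it cannot shift on the road: slide it fully home against the tray's plain end, stand the one timber block that suits the gap upright on the tray's floor between the pod and the cross batten, then push the wedge down between block and batten, sloping side to the batten, with firm hand pressure until it is jammed tight and stays so. Do not hammer or force it, as the pod's casting is thin, never tip the pod, and leave the other things on the bench where they are.

Things in the scene. Friction and masses are not known exactly. Their poses are not given: they have to be found in the camera images.
- tray: shallow open plywood transit tray fixed to the bench, 168 mm (its x) x 262 mm (its y) x 57 mm high outside; inside 150 x 244 mm, 12 mm floor, 9 mm walls that stand 45 mm above the floor; origin at the centre of its underside, z up. The plain end that the pod goes home against is at +y, the cross batten is towards -y
- stop_face (a point): foot of the inner face of the tray's plain (+y) end wall, mid-width, at floor level (12 mm above the bench); axes as the tray's
- batten: timber cross batten fixed across the tray's floor, 150 mm wide, 55 mm high, 40 mm thick at the foot, 18 mm at the top. Its bevelled face looks to the tray's +y (to the pod) and leans away from it going up, 0.4 mm per mm. Origin at the bevel's foot, mid-width, at floor level; axes as the tray's. It is screwed at a different place in each tray: pod home, the gap pod to foot is 49 to 76 mm
- pod: cast aluminium speaker pod, box 142 (its x) x 120 (its y) x 58 mm high, round black grille 4 mm proud on top, 0.65 to 0.96 kg, loose on the tray's floor, 4 mm of play to each side wall, 12 to 26 mm short of the plain end, axes as the tray's within a few degrees; origin at the centre of its underside. Slides with 3 to 8 N. Fully home, its origin is 60 mm from stop_face
- block_thin: thin sawn softwood block, plain box 64 mm long (its x) x 36 mm thick (its y) x 70 mm high, about 80 g, standing upright on the bench; origin at the centre of its underside, z up
- block_mid: middle sawn softwood block, plain box 64 mm long (its x) x 46 mm thick (its y) x 70 mm high, about 100 g, standing upright on the bench; origin at the centre of its underside, z up
- block_thick: thick sawn softwood block, plain box 64 mm long (its x) x 56 mm thick (its y) x 70 mm high, about 130 g, standing upright on the bench; origin at the centre of its underside, z up
- wedge: softwood wedge, 64 mm wide (its x), 60 mm high, 24 mm thick at the toe (underside), 48 mm at the head, 70 g, standing on its toe. Origin at the centre of the underside, z up. +y face upright, 12 mm from the origin; -y face slopes outward going up, 0.4 mm per mm like the batten's bevel, and goes on the batten
- wedge_head (a point): middle of the wedge's top face. The wedge jams with its toe about (24 - gap) / 0.4 mm above the tray's floor, gap = mm left at floor level between block and batten: pick the block that leaves 10 to 20 mm; over 22 it bottoms, loose. It moves along the bevel, 0.4 mm towards the pod per mm down. A steady 18 to 20 N on it, along that line or repeated, leaves about 10 N on the pod; friction holds it
- ratchet: bystander: steel ratchet handle with a dark rubber grip, 200 mm long, lying flat; origin at its middle on the bench
- screwdriver: bystander: wooden-handled screwdriver lying on the bench
- tape_roll: bystander: roll of paper tape lying flat, 92 mm across, 48 mm high
- mug: bystander: white mug, 80 mm across, 95 mm high
- cleaner: bystander: white bottle, 68 mm across, 190 mm high
- grille_ring: bystander: black spare grille disc, 104 mm across, 6 mm thick, lying flat
- screw_bin: bystander: grey open bin of screws, 90 x 120 x 45 mm
Mind the look-alikes: they are no part of the job. What is shaped like the block_thin but pink or yellow is not meant.

How it is judged:
By the outcome, as a careful person would: the job done as asked, in the order asked, and still so for the second after the job is handed in, with the robot touching nothing.
It also fails if it takes over 72 s, if anything falls off the work surface, if the arm or the gripper's body presses on something with over 40 N, if the wrist force passes 120 N, or if a joint passes its speed limit or range.

## Working session

There is one attempt and no reset: what is moved stays moved. The work goes in short steps, Python scripts to look and compute and a shell command to move; the robot and the scene stay as the last step left them, time stands still between calls to the robot, and variables do not carry over. Pictures are saved under pics/ and viewed, and the job is handed in when it is done.

```bash
mkdir -p pics; cat > h.py <<'E'
import numpy as np,cv2
from workcell import bot,imaging,order
from scipy.spatial.transform import Rotation as R
def grab(n,fn):
    s=bot.read_state()
    p,d=imaging.read_camera(n)
    cv2.imwrite('pics/'+fn+'.png',p[:,:,::-1]); np.savez('pics/'+fn+'.npz',p=p,d=d,tp=s['tool_pos'],tr=s['tcp_rot'])
    return p,d,s
def world(n,d,s):
    m=imaging.camera_model(n); h,w=d.shape
    f=h/2/np.tan(np.radians(m['fovy'])/2)
    u,v=np.meshgrid(np.arange(w),np.arange(h))
    x=(u-m['cx']);y=(v-m['cy'])
    if n=='wrist':
        r=np.hypot(x,y)+1e-9; th=r/f
        k=np.tan(th)/r
    else: k=1/f
    P=np.stack([x*k*d,y*k*d,d,np.ones_like(d)],-1)
    if n=='wrist':
        T=np.eye(4);T[:3,:3]=R.from_rotvec(s['tcp_rot']).as_matrix();T[:3,3]=s['tool_pos']
        M=T@np.array(m['tool_from_camera'])
    else: M=np.linalg.inv(np.array(m['camera_from_world']))
    return (P@M.T)[...,:3]
E
python3 - <<'E'
from h import *
print(bot.read_state())
for n in ['scene','side','wrist']:
    p,d,s=grab(n,n+'0'); m=imaging.camera_model(n); print(n,m)
    print((d>0).mean(), d.max())
E
```

```text
{'time': 0.0, 'q': array([ 1.19009888e+00,  2.64785428e-01,  1.60542136e+00, -3.62667249e-06,
        1.27370405e+00, -3.68973370e-02]), 'joint_vel': array([ 0.00049783,  0.00086322, -0.00058405,  0.0018634 , -0.00114733,
        0.00147823]), 'joint_torque': array([ 1.60748750e-04, -5.15082049e+01, -3.67322695e+01, -8.43474163e-05,
        1.26980210e-02, -1.34256659e-06]), 'tool_pos': array([0.22738873, 0.63516864, 0.40331425]), 'tcp_rot': array([-0.5373006 , -3.09481859,  0.00356289]), 'wrist_force': array([-0.84568596, -0.08466267, -0.61120331]), 'torque': array([0.02783137, 0.03561646, 0.01526221]), 'width': 1.0018536142713075}
scene {'fovy': 42.86150057042916, 'cx': 246.50525164180397, 'cy': 190.12916660864443, 'camera_from_world': array([[ 0.57055603,  0.82122879,  0.00700637, -0.32076464],
       [ 0.70242336, -0.48355906, -0.52227584, -0.37582665],
       [-0.42551996,  0.30290907, -0.85274783,  1.75827821],
       [ 0.        ,  0.        ,  0.        ,  1.        ]])}
0.9962310791015625 3.2021246
side {'fovy': 54.387759048528764, 'cx': 254.27739511056245, 'cy': 188.7050128908133, 'camera_from_world': array([[-0.97769741, -0.20934859, -0.01676106,  0.56608081],
       [-0.12159019,  0.6293045 , -0.76758822,  0.13267289],
       [ 0.17124132, -0.74843104, -0.64072412,  1.03919472],
       [ 0.        ,  0.        ,  0.        ,  1.        ]])}
0.9958292643229166 3.4445562
wrist {'fovy': 65.70646984690485, 'cx': 251.3736036184818, 'cy': 195.65793612594024, 'tool_from_camera': array([[ 2.05540395e-05, -9.55045583e-01, -2.96458992e-01,
         7.54890396e-02],
       [ 9.99999997e-01, -3.22383850e-06,  7.97174410e-05,
        -1.16528745e-04],
       [-7.70895259e-05, -2.96458993e-01,  9.55045580e-01,
         2.97923287e-02],
       [ 0.00000000e+00,  0.00000000e+00,  0.00000000e+00,
         1.00000000e+00]])}
0.9959513346354166 1.5557613
```

View pics/scene0.png

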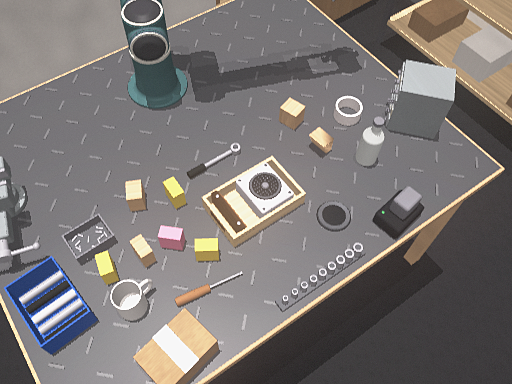

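View pics/side0.png

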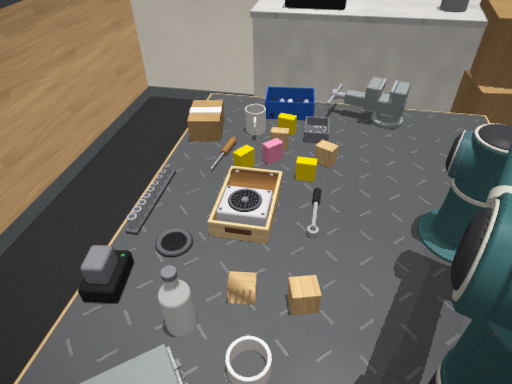

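View pics/wrist0.png

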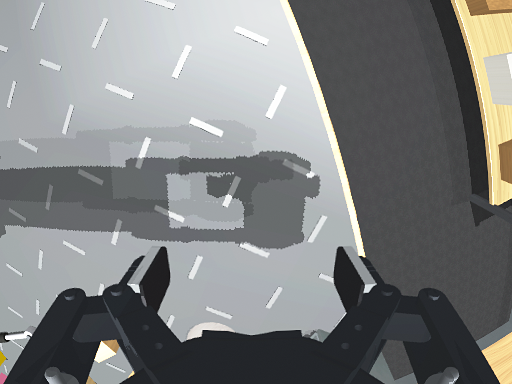

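The scene picture shows the tray around (255,200): batten on the left, pod on the right. Natural wood blocks are at (135,195), (142,250) and (292,112), and the wedge is at about (321,140). The pink and yellow blocks are decoys. Next I'll compute positions from depth.

```bash
cat > seg.py <<'E'
from h import *
class S:pass
for n in ['scene','side']:
    z=np.load(f'pics/{n}0.npz'); p,d=z['p'],z['d']
    W=world(n,d,None)
    ok=(d>0)&(W[...,2]>0.02)&(W[...,2]<0.25)&(W[...,0]>0.2)&(W[...,0]<1.1)&(abs(W[...,1])<0.7)
    k,l,st,c=cv2.connectedComponentsWithStats(ok.astype(np.uint8),connectivity=4)
    print(n)
    for i in range(1,k):
        if st[i,4]<60: continue
        m=l==i
        q=W[m]; zt=np.percentile(q[:,2],97); t=q[q[:,2]>zt-0.006]
        r=cv2.minAreaRect((t[:,:2]*1000).astype(np.float32))
        print(st[i,:4],st[i,4],'ztop %.3f'%zt,'rect',np.round(r[0],1),np.round(r[1],1),round(r[2],1),'col',p[m].mean(0).astype(int))
E
python3 seg.py
```

```text
scene
[386  60  69  75] 3748 ztop 0.191 rect [626.4 642.1] [164.2 145. ] 40.0 col [143 145 146]
[334  97  29  26] 380 ztop 0.050 rect [491.8 469.7] [88.2 91.9] 47.9 col [194 187 186]
[279  98  26  28] 476 ztop 0.072 rect [400.2 295.7] [66.2 60.2] 17.3 col [197 178 145]
[356 117  29  46] 827 ztop 0.188 rect [662.  402.7] [29.8 32.5] 24.9 col [169 167 166]
[309 127  25  24] 332 ztop 0.062 rect [544.1 302.2] [65.9 53.5] 7.3 col [218 193 154]
[202 157 104  87] 4013 ztop 0.075 rect [602.3  -4.2] [140.5 199.5] 1.8 col [181 168 154]
[163 177  23  29] 370 ztop 0.072 rect [ 446.3 -185.8] [36.8 65.2] 89.4 col [212 201 115]
[125 180  20  29] 455 ztop 0.072 rect [ 387.5 -287.6] [46.4 66.4] 66.8 col [208 191 157]
[  0 181  40  82] 1156 ztop 0.154 rect [ 240.5 -592.1] [22.2 61.3] 69.6 col [145 145 147]
[374 186  50  51] 1430 ztop 0.111 rect [879.1 337. ] [50.5 74.2] 9.0 col [96 92 95]
[ 62 214  54  48] 543 ztop 0.047 rect [ 433.3 -463.8] [ 93.6 119.6] 3.1 col [114 110 113]
[158 226  26  22] 451 ztop 0.073 rect [ 572.2 -269.9] [64.5 38.3] 47.9 col [211 167 185]
[130 235  25  30] 401 ztop 0.073 rect
[... 1298 characters left out ...]
1 120 123]
[313 188   8  14] 81 ztop 0.026 rect [398.6 -79.8] [19.7 61.3] 0.6 col [50 50 48]
[307 225  12   9] 84 ztop 0.029 rect [396.4  68.9] [26.4 27. ] 53.5 col [158 157 161]
[ 78 245  55  55] 2271 ztop 0.111 rect [877.8 339.9] [52.2 73.8] 8.7 col [68 68 71]
[158 265  38  68] 1755 ztop 0.190 rect [660.6 403.5] [28.9 30.6] 22.0 col [143 145 143]
[227 271  30  30] 766 ztop 0.062 rect [543.  303.6] [64.2 50.2] 7.2 col [192 162 117]
[288 275  34  36] 1028 ztop 0.072 rect [398.6 297.6] [64.5 57.8] 17.1 col [189 160 117]
[226 336  46  48] 971 ztop 0.050 rect [489.3 471.6] [90.1 90.2] 9.2 col [189 186 184]
[ 79 344 109  40] 2297 ztop 0.192 rect [646.6 584. ] [151.5  62.9] 12.2 col [164 170 170]
```

```bash
python3 - <<'E'
from h import *
a=cv2.imread('pics/scene0.png')[85:275,110:400]; cv2.imwrite('pics/c1.png',cv2.resize(a,None,fx=2.7,fy=2.7,interpolation=cv2.INTER_CUBIC))
a=cv2.imread('pics/side0.png')[100:330,200:350]; cv2.imwrite('pics/c2.png',cv2.resize(a,None,fx=2.6,fy=2.6,interpolation=cv2.INTER_CUBIC))
E
```

```text
(no output)
```

View pics/c1.png

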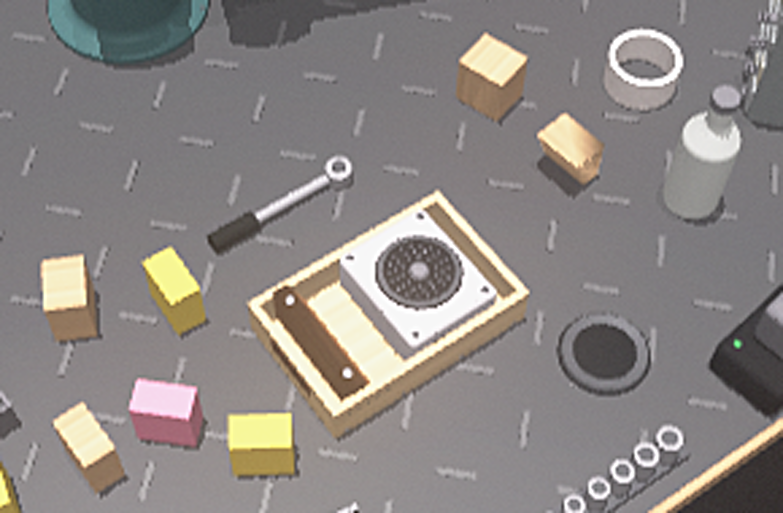

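View pics/c2.png

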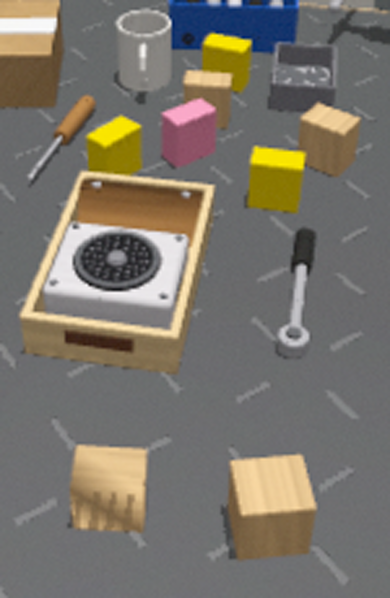

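```bash
cat > m.py <<'E'
from h import *
def fit(name,t):
    r=cv2.minAreaRect((t[:,:2]*1000).astype(np.float32)); print(' ',name,len(t),np.round(r[0],1),np.round(r[1],1),round(r[2],1),'z',np.round(np.percentile(t[:,2],[5,50,95])*1000,1)); return r
for n,bx in [('scene',(202,157,104,87)),('side',(205,155,80,90))]:
    z=np.load(f'pics/{n}0.npz'); p,d=z['p'],z['d']; W=world(n,d,None)
    print(n)
    x0,y0,w,h=bx
    q=W[y0:y0+h,x0:x0+w].reshape(-1,3); c=p[y0:y0+h,x0:x0+w].reshape(-1,3).astype(int)
    q_=q[(q[:,0]>.48)&(q[:,0]<.72)&(q[:,1]>-.16)&(q[:,1]<.16)]; c=c[(q[:,0]>.48)&(q[:,0]<.72)&(q[:,1]>-.16)&(q[:,1]<.16)]; q=q_
    fit('all',q[q[:,2]>0.03])
    fit('rim',q[(q[:,2]>0.053)&(q[:,2]<0.060)])
    pod=q[(q[:,2]>.066)&(q[:,2]<.0725)&(c.min(1)>120)&(c.max(1)-c.min(1)<25)]; fit('pod',pod)
    fit('grille',q[(q[:,2]>.07)&(c.max(1)<110)])
    br=(c[:,0]-c[:,2]>30)&(c.sum(1)<320)
    fit('batten top',q[br&(q[:,2]>.062)&(q[:,2]<.072)])
    fit('batten all',q[br&(q[:,2]>.0)&(q[:,1]<.0)])
    t=q[(q[:,2]>0.006)&(q[:,2]<.018)]; fit('floor',t)
    for nm,(cx,cy,rr) in dict(thick=(400,296,50),wedge=(544,303,50),mid=(387.5,-287.6,50),thin=(561,-356.6,50)).items():
        t=W.reshape(-1,3); t=t[np.hypot(t[:,0]*1000-cx,t[:,1]*1000-cy)<rr]; zt={'wedge':.06}.get(nm,.07)
        fit(nm,t[abs(t[:,2]-zt-.002)<.005]); 
        fit(nm+' low',t[(t[:,2]>.006)&(t[:,2]<.016)])
        fit(nm+' mid',t[(t[:,2]>.03)&(t[:,2]<.04)])
E
python3 m.py
```

```text
scene
  all 3697 [5.981e+02 2.000e-01] [174.1 266.2] 0.2 z [35.3 62.1 74.5]
  rim 712 [ 5.986e+02 -2.000e-01] [170.8 263.2] 0.6 z [53.4 55.8 59.2]
  pod 717 [ 5.998e+02 -3.000e-01] [143.3 195.4] 0.3 z [66.4 68.9 72.1]
  grille 274 [607.7  41. ] [104.1  92.3] 2.5 z [70.5 72.9 76.7]
  batten top 240 [600.4 -94.1] [150.1  20.1] 0.4 z [62.4 65.5 69.3]
  batten all 507 [584.8 -92. ] [ 91.1 169.6] 66.9 z [26.1 61.4 68.5]
  floor 897 [598.1 -12.2] [232.5 285.1] 0.9 z [ 6.8 11.1 16.9]
  thick 161 [400.2 295.7] [66.2 60.2] 17.3 z [67.4 69.2 73.1]
  thick low 51 [416.2 287.9] [82.  43.4] 58.1 z [ 6.7 10.8 15. ]
  thick mid 51 [416.5 287.4] [84.8 41.6] 60.0 z [30.7 36.1 39.1]
  wedge 142 [544.4 302.1] [64.5 47.2] 10.0 z [57.1 59.1 63.2]
  wedge low 29 [555.3 296.8] [65.2 38.4] 34.5 z [ 6.   9.5 15.8]
  wedge mid 25 [552.3 295.2] [73.  29.5] 36.0 z [31.1 35.3 39.2]
  mid 190 [ 387.7 -287. ] [45.5 66.2] 67.2 z [67.2 69.  72.8]
  mid low 38 [ 405.3 -281.6] [33.9 71.7] 24.3 z [ 6.4 11.3 15.1]
  mid mid 39 [ 401.6 -278.3] [37. 76.] 27.6 z [31.1 34.6 39.2]
  thin 192 [ 561.3 -356.6] [66.4 36.2] 3.1 z
[... 678 characters left out ...]
ck low 73 [405.1 318.9] [38.5 79.2] 69.2 z [ 6.2 10.1 15. ]
  thick mid 88 [405.8 318.2] [40.9 82.7] 68.3 z [30.2 34.7 39.4]
  wedge 489 [543.  303.6] [64.2 50.2] 7.2 z [58.2 60.1 62.2]
  wedge low 69 [539.7 327. ] [64.   6.9] 12.0 z [ 6.5 11.  14.9]
  wedge mid 70 [538.6 325.9] [63.4 12.7] 17.3 z [30.8 35.1 39.1]
  mid 152 [ 386.5 -286.8] [51.9 64.4] 63.2 z [68.3 70.2 72.9]
  mid low 44 [ 377.  -267.3] [67.1 35.5] 12.5 z [ 7.  11.1 15.2]
  mid mid 58 [ 383.2 -269.2] [76.1 37.5] 7.2 z [30.6 34.7 38.9]
  thin 108 [ 559.6 -355.8] [64.  39.2] 2.1 z [67.5 70.6 72.9]
  thin low 11 [ 529.5 -351.5] [30.9 15. ] 61.6 z [ 7.8 11.9 14.5]
  thin mid 14 [ 555.2 -338.8] [63.1 18.5] 17.9 z [31.5 36.5 39.1]
```

```bash
cat > plan.py <<'E'
# usage: plan.py x y z yawdeg(tool y direction, world) [n rows]  -- target TCP mm; prints rows needed
import sys
from h import *
def plan(x,y,z,yaw,n=None,s=None):
    s=s or bot.read_state()
    p=np.array(s['tool_pos'])*1000; Rm=R.from_rotvec(s['tcp_rot']).as_matrix()
    a=np.radians(yaw); ty=np.array([np.cos(a),np.sin(a),0]); tz=np.array([0,0,-1.]); tx=np.cross(ty,tz)
    T=np.stack([tx,ty,tz],1)
    dr=R.from_matrix(Rm.T@T).as_rotvec(); dp=np.array([x,y,z])-p
    k=max(1,int(np.ceil(max(np.degrees(abs(dr)).max()/4,np.linalg.norm(dp)/24.9))))
    n=max(n or 0,k)
    out=[]
    for i in range(n):
        Ri=Rm@R.from_rotvec(dr*i/n).as_matrix()
        out.append((np.round(Ri.T@dp/n/25,3).tolist(),np.round(np.degrees(dr)/n/4,3).tolist()))
    print('n',n,'dp',np.round(dp,1),'dr',np.round(np.degrees(dr),2),'p',np.round(p,1))
    for i in range(n):
        if i==0 or out[i]!=out[i-1]: print(i,*out[i])
if __name__=='__main__':
    a=list(map(float,sys.argv[1:5])); plan(*a,n=int(sys.argv[5]) if len(sys.argv)>5 else None)
E
python3 plan.py 598 -10 400 0
```

```text
n 30 dp [ 370.6 -645.2   -3.6] dr [-9.00e-02  6.00e-02  7.03e+01] p [227.4 635.2 403.6]
0 [-0.755, -0.643, 0.006] [-0.001, 0.001, 0.586]
1 [-0.781, -0.612, 0.006] [-0.001, 0.001, 0.586]
2 [-0.805, -0.58, 0.006] [-0.001, 0.001, 0.586]
3 [-0.828, -0.546, 0.006] [-0.001, 0.001, 0.586]
4 [-0.85, -0.512, 0.006] [-0.001, 0.001, 0.586]
5 [-0.87, -0.477, 0.006] [-0.001, 0.001, 0.586]
6 [-0.889, -0.441, 0.006] [-0.001, 0.001, 0.586]
7 [-0.906, -0.404, 0.006] [-0.001, 0.001, 0.586]
8 [-0.922, -0.367, 0.005] [-0.001, 0.001, 0.586]
9 [-0.936, -0.329, 0.005] [-0.001, 0.001, 0.586]
10 [-0.949, -0.29, 0.005] [-0.001, 0.001, 0.586]
11 [-0.96, -0.251, 0.005] [-0.001, 0.001, 0.586]
12 [-0.969, -0.212, 0.005] [-0.001, 0.001, 0.586]
13 [-0.977, -0.172, 0.005] [-0.001, 0.001, 0.586]
14 [-0.983, -0.132, 0.005] [-0.001, 0.001, 0.586]
15 [-0.988, -0.091, 0.005] [-0.001, 0.001, 0.586]
16 [-0.991, -0.051, 0.005] [-0.001, 0.001, 0.586]
17 [-0.992, -0.01, 0.005] [-0.001, 0.001, 0.586]
18 [-0.992, 0.03, 0.005] [-0.001, 0.001, 0.586]
19 [-0.99, 0.071, 0.005] [-0.001, 0.001, 0.586]
20 [-0.986, 0.111, 0.005] [-0.001, 0.001, 0.586]
21 [-0.98, 0.151, 0.005] [-0.001, 0.001, 0.586]
22 [-0.973, 0.191, 0.005] [-0.001, 0.001, 0.586]
23 [-0.965, 0.231, 0.005] [-0.001, 0.001, 0.586]
24 [-0.955, 0.27, 0.005] [-0.001, 0.001, 0.586]
25 [-0.943, 0.309, 0.005] [-0.001, 0.001, 0.586]
26 [-0.929, 0.347, 0.005] [-0.001, 0.001, 0.586]
27 [-0.914, 0.385, 0.005] [-0.001, 0.001, 0.586]
28 [-0.898, 0.422, 0.005] [-0.001, 0.001, 0.586]
29 [-0.88, 0.459, 0.005] [-0.001, 0.001, 0.586]
```

```bash
python3 -m creep '[{"slide":[-0.75,-0.64,0],"angular":[0,0,0.59]},{"slide":[-0.78,-0.61,0],"angular":[0,0,0.59]},{"slide":[-0.8,-0.58,0],"angular":[0,0,0.59]},{"slide":[-0.83,-0.55,0],"angular":[0,0,0.59]},{"slide":[-0.85,-0.51,0],"angular":[0,0,0.59]}]' -1
python3 -m creep '[{"slide":[-0.87,-0.48,0],"angular":[0,0,0.59]},{"slide":[-0.89,-0.44,0],"angular":[0,0,0.59]},{"slide":[-0.91,-0.4,0],"angular":[0,0,0.59]},{"slide":[-0.92,-0.37,0],"angular":[0,0,0.59]},{"slide":[-0.94,-0.33,0],"angular":[0,0,0.59]}]'
python3 -m creep '[{"slide":[-0.95,-0.29,0],"angular":[0,0,0.59]},{"slide":[-0.96,-0.25,0],"angular":[0,0,0.59]},{"slide":[-0.97,-0.21,0],"angular":[0,0,0.59]},{"slide":[-0.98,-0.17,0],"angular":[0,0,0.59]},{"slide":[-0.98,-0.13,0],"angular":[0,0,0.59]}]'
python3 -m creep '[{"slide":[-0.99,-0.09,0],"angular":[0,0,0.59]},{"slide":[-0.99,-0.05,0],"angular":[0,0,0.59]},{"slide":[-0.99,-0.01,0],"angular":[0,0,0.59]},{"slide":[-0.99,0.03,0],"angular":[0,0,0.59]},{"slide":[-0.99,0.07,0],"angular":[0,0,0.59]}]'
python3 -m creep '[{"slide":[-0.99,0.11,0],"angular":[0,0,0.59]},{"slide":[-0.98,0.15,0],"angular":[0,0,0.59]},{"slide":[-0.97,0.19,0],"angular":[0,0,0.59]},{"slide":[-0.96,0.23,0],"angular":[0,0,0.59]},{"slide":[-0.95,0.27,0],"angular":[0,0,0.59]}]'
python3 plan.py 598 -10 400 0
```

```text
time: 0.57
tool_pos: [0.2893, 0.527, 0.4041]
tcp_rot: [-0.855, -3.023, 0.001]
wrist_force: [0.3, 0.2, -0.4]
width: 1.002
time: 0.98
tool_pos: [0.3509, 0.419, 0.4044]
tcp_rot: [-1.162, -2.919, 0.001]
wrist_force: [0.2, 0.2, 0.5]
width: 0.994
time: 1.4
tool_pos: [0.4125, 0.3113, 0.4044]
tcp_rot: [-1.456, -2.784, 0.001]
wrist_force: [0.2, 0.3, -0.0]
width: 1.007
time: 1.82
tool_pos: [0.4737, 0.2036, 0.4044]
tcp_rot: [-1.734, -2.619, 0.0]
wrist_force: [0.1, 0.1, 0.1]
width: 0.999
time: 2.23
tool_pos: [0.5346, 0.0958, 0.4044]
tcp_rot: [-1.994, -2.427, 0.0]
wrist_force: [0.7, 0.6, -0.1]
width: 0.999
n 5 dp [  63.4 -105.8   -4.4] dr [-0.03 -0.   11.18] p [534.6  95.8 404.4]
0 [-0.929, 0.334, 0.035] [-0.001, -0.0, 0.559]
1 [-0.915, 0.37, 0.035] [-0.001, -0.0, 0.559]
2 [-0.9, 0.405, 0.035] [-0.001, -0.0, 0.559]
3 [-0.884, 0.44, 0.035] [-0.001, -0.0, 0.559]
4 [-0.866, 0.474, 0.035] [-0.001, -0.0, 0.559]
```

```bash
python3 -m creep '[{"slide":[-0.93,0.33,0],"angular":[0,0,0.56]},{"slide":[-0.91,0.37,0],"angular":[0,0,0.56]},{"slide":[-0.9,0.4,0],"angular":[0,0,0.56]},{"slide":[-0.88,0.44,0],"angular":[0,0,0.56]},{"slide":[-0.87,0.47,0],"angular":[0,0,0.56]}]'
python3 - <<'E'
from h import *
p,d,s=grab('wrist','w1'); print(s['tool_pos'],s['tcp_rot'],s['q'],s['wrist_force'])
cv2.imwrite('pics/w1b.png',cv2.resize(p[:,:,::-1],None,fx=1.5,fy=1.5))
E
```

```text
time: 2.65
tool_pos: [0.598, -0.0097, 0.4043]
tcp_rot: [-2.221, -2.221, 0.001]
wrist_force: [-0.4, 0.3, 0.5]
width: 1.003
[ 0.59796625 -0.00974387  0.40427823] [-2.22134560e+00 -2.22077764e+00  6.07584149e-04] [-5.79611449e-02  1.20074343e-01  1.77463273e+00  7.20218112e-05
  1.24754397e+00 -5.77283336e-02] [-0.40211581  0.30123427  0.54204671]
```

View pics/w1b.png

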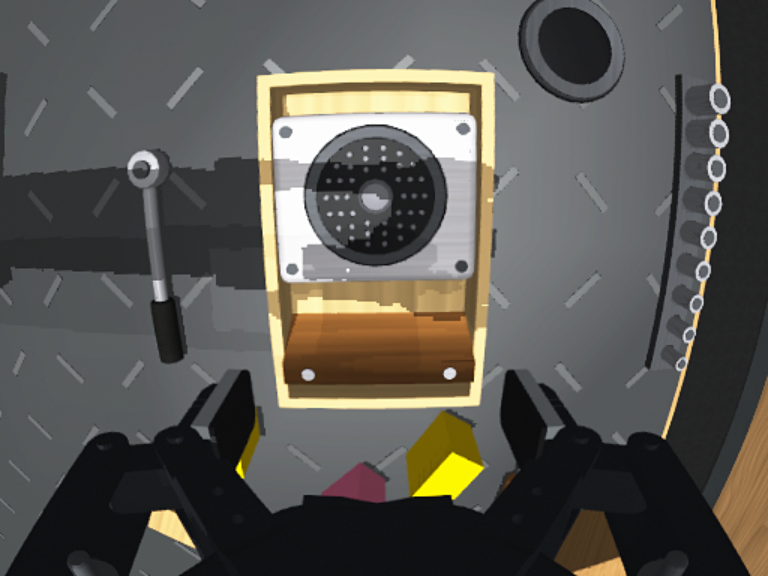

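The wrist picture shows the whole tray. The batten is at rows 315-385 of the 1.5x picture (bevel foot at about 316), the pod's near edge is at about 282, and the far gap spans 93-115. A profile along y will give the gap.

```bash
cat > prof.py <<'E'
from h import *
import sys
fn=sys.argv[1]
z=np.load(f'pics/{fn}.npz'); s=dict(tool_pos=z['tp'],tcp_rot=z['tr']); W=world('wrist',z['d'],s)
cols=[int(c) for c in sys.argv[2].split(',')]; r0,r1=int(sys.argv[3]),int(sys.argv[4])
for c in cols:
    print('col',c)
    for v in range(r0,r1): print(v,np.round(W[v,c]*1000,1),z['p'][v,c])
E
python3 prof.py w1 250 44 78; python3 prof.py w1 250 180 275
```

```text
col 250
44 [596.2 144.9   1.6] [109 113 116]
45 [596.2 143.5   2.2] [100 105 113]
46 [596.5 130.7  58.1] [241 219 160]
47 [596.5 129.9  56.8] [255 249 189]
48 [596.5 128.6  57.9] [253 246 187]
49 [596.5 127.6  57. ] [253 245 186]
50 [596.5 126.1  59.3] [253 245 186]
51 [596.5 125.3  57.9] [253 245 186]
52 [596.5 124.4  56.6] [254 246 187]
53 [596.5 123.2  57.2] [255 252 193]
54 [596.5 122.1  57.3] [215 183 120]
55 [596.5 121.4  54.6] [100  80  51]
56 [596.4 122.3  42.8] [104  85  55]
57 [596.4 122.   37.8] [106  88  56]
58 [596.4 121.6  33. ] [117  94  61]
59 [596.3 121.6  25.7] [105  85  54]
60 [596.2 122.2  14.1] [174 143  90]
61 [596.2 121.1  13.1] [255 242 173]
62 [596.2 119.7  14.7] [254 242 177]
63 [596.2 118.8  12.3] [253 242 181]
64 [596.2 117.3  14.1] [253 248 193]
65 [596.2 116.2  13.3] [253 247 191]
66 [596.2 114.8  13.9] [253 247 192]
67 [596.2 113.9  11.5] [253 247 191]
68 [596.2 112.4  13.3] [253 247 191]
69 [596.2 111.2  13.3] [253 247 191]
70 [596.2 110.1  12.1] [253 247 192]
71 [596.2 108.9  11.8] [253 248 191]
72 [596.2 107.5  13.1] [253 249 192]
73 [596.2 106.4  12
[... 3083 characters left out ...]
9  58]
258 [ 596.1 -121.9   39.5] [103  85  55]
259 [ 596.1 -122.4   41.3] [101  81  54]
260 [ 596.1 -121.6   45.2] [99 81 54]
261 [ 596.1 -122.2   46.8] [102  84  56]
262 [ 596.1 -121.6   50.2] [103  84  55]
263 [ 596.2 -121.8   52.5] [105  86  55]
264 [ 596.2 -122.1   54.5] [102  84  53]
265 [ 596.2 -122.4   56.3] [136 111  69]
266 [ 596.2 -122.1   59.3] [255 241 168]
267 [ 596.2 -125.    56.8] [255 248 188]
268 [ 596.2 -125.1   59.1] [253 245 185]
269 [ 596.2 -127.3   57.8] [253 245 185]
270 [ 596.2 -128.6   58.1] [254 246 185]
271 [ 596.2 -129.8   58.5] [255 244 179]
272 [ 595.8 -166.7    1.8] [203 183 142]
273 [ 595.8 -168.9    1.2] [108 111 118]
274 [ 595.8 -170.5    1.4] [114 118 120]
```

```bash
cat > fit.py <<'E'
from h import *
import sys
fn=sys.argv[1]
z=np.load(f'pics/{fn}.npz'); s=dict(tool_pos=z['tp'],tcp_rot=z['tr']); W=world('wrist',z['d'],s)*1000; c=z['p'].astype(int)
def sel(m):return W[m]
x,y,Z=W[...,0],W[...,1],W[...,2]
def lin(q,nm):
    a=np.polyfit(q[:,0]-598,q[:,1],1);r=q[:,1]-np.polyval(a,q[:,0]-598);a=np.polyfit(q[abs(r)<2,0]-598,q[abs(r)<2,1],1)
    print(nm,len(q),'y@598 %.1f yaw %.2f'%(a[1],np.degrees(a[0])))
m=(abs(x-598)<65)
lin(W[m&(y>110)&(y<126)&(Z>25)&(Z<45)],'end wall inner')
lin(W[m&(y<-110)&(y>-126)&(Z>30)&(Z<45)],'-y wall inner')
q=W[m&(y<-60)&(y>-90)&(Z>20)&(Z<60)]
A=np.c_[q[:,0]-598,q[:,2]-12,np.ones(len(q))];k,*_=np.linalg.lstsq(A,q[:,1],rcond=None)
print('bevel: foot y %.1f, yaw %.2f slope %.3f'%(k[2],np.degrees(k[0]),k[1]))
pod=(Z>64)&(Z<73.5)&(abs(x-598)<78)&(y>-40)&(c.max(2)-c.min(2)<20)&(c.min(2)>90)
pts=W[pod]
near=[];far=[];
for xx in range(540,656,4):
    t=pts[abs(pts[:,0]-xx)<2]
    if len(t)>3: near.append((xx,t[:,1].min()));far.append((xx,t[:,1].max()))
lin(np.array(near),'pod near');lin(np.array(far),'pod far')
for nm,yr in (('pod x',(-5,20)),('pod x2',(60,85))):
    t=pts[(pts[:,1]>yr[0])&(pts[:,1]<yr[1])]; print(nm,t[:,0].min(),t[:,0].max())
t=W[(abs(y)<100)&(Z>20)&(Z<50)&(abs(x-598)<90)]
for side in(-1,1):
    u=t[(t[:,0]-598)*side>60]; print('side wall x',len(u),np.median(u[:,0]) if len(u) else '')
E
python3 fit.py w1
```

```text
end wall inner 324 y@598 121.9 yaw 0.60
-y wall inner 456 y@598 -122.1 yaw 0.60
bevel: foot y -62.6, yaw 0.58 slope -0.406
pod near 29 y@598 -18.9 yaw 1.19
pod far 29 y@598 98.2 yaw 1.17
pod x 526.3030313571817 667.6161859859761
pod x2 524.9341496346777 666.4578145529046
side wall x 411 523.8905853232004
side wall x 586 672.3371286841689
```

```bash
python3 plan.py 598 -42 192 0.6 10
```

```text
n 10 dp [  -1.8  -29.  -212.3] dr [ 0.1   0.19 -0.81] p [599.8 -13.  404.3]
0 [-0.113, -0.008, 0.85] [0.002, 0.005, -0.02]
2 [-0.114, -0.008, 0.85] [0.002, 0.005, -0.02]
5 [-0.115, -0.008, 0.85] [0.002, 0.005, -0.02]
6 [-0.115, -0.008, 0.849] [0.002, 0.005, -0.02]
9 [-0.116, -0.008, 0.849] [0.002, 0.005, -0.02]
```

```bash
python3 -m creep '[{"slide":[-0.23,-0.02,0.85],"angular":[0,0,-0.1]},{"slide":[-0.23,-0.02,0.85],"angular":[0,0,-0.1]},{"slide":[-0.23,-0.02,0.85],"angular":[0,0,0]},{"slide":[-0.23,-0.02,0.85],"angular":[0,0,0]},{"slide":[-0.23,0,0.85],"angular":[0,0,0]}]'
python3 plan.py 598 -42 192 0.6
```

```text
time: 3.12
tool_pos: [0.5956, -0.0376, 0.2972]
tcp_rot: [-2.203, -2.239, 0.0]
wrist_force: [-0.5, 0.3, -0.5]
width: 1.0
n 5 dp [   2.4   -4.4 -105.2] dr [-0.03 -0.    0.31] p [595.6 -37.6 297.2]
0 [-0.036, 0.019, 0.841] [-0.001, -0.0, 0.015]
```

```bash
python3 -m creep '[{"slide":[0,0.02,0.84],"angular":[0,0,0]},{"slide":[0,0,0.84],"angular":[0,0,0]},{"slide":[0,0,0],"angular":[0,0,0]}]'
python3 plan.py 598 -42 192 0.6
```

```text
time: 3.37
tool_pos: [0.5938, -0.0372, 0.2512]
tcp_rot: [-2.199, -2.233, 0.009]
wrist_force: [-1.4, -0.3, -0.6]
width: 1.002
n 3 dp [  4.2  -4.8 -59.2] dr [-0.54 -0.06  0.3 ] p [593.8 -37.2 251.2]
0 [-0.066, 0.062, 0.788] [-0.045, -0.005, 0.025]
1 [-0.066, 0.06, 0.789] [-0.045, -0.005, 0.025]
2 [-0.065, 0.058, 0.789] [-0.045, -0.005, 0.025]
```

```bash
python3 -m creep '[{"slide":[-0.06,0.06,0.75],"angular":[0,0,0]},{"slide":[-0.06,0.06,0.75],"angular":[0,0,0]},{"slide":[-0.06,0.06,0.6],"angular":[0,0,0]},{"slide":[0,0,0],"angular":[0,0,0]},{"slide":[0,0,0],"angular":[0,0,0]}]'
python3 plan.py 598 -42 192 0.6
```

```text
time: 3.78
tool_pos: [0.6009, -0.0417, 0.204]
tcp_rot: [-2.203, -2.238, 0.001]
wrist_force: [0.8, 0.5, -0.1]
width: 0.997
n 1 dp [ -2.9  -0.3 -12. ] dr [-0.08 -0.01  0.31] p [600.9 -41.7 204. ]
0 [-0.012, -0.114, 0.479] [-0.021, -0.003, 0.077]
```

```bash
python3 -m creep '[{"slide":[0,-0.1,0.48],"angular":[0,0,0.08]},{"slide":[0.2,0,0],"angular":[0,0,0]},{"slide":[0.3,0,0],"angular":[0,0,0]},{"slide":[0.3,0,0],"angular":[0,0,0]},{"slide":[0,0,0],"angular":[0,0,0]}]'
python3 -m creep '[{"slide":[0.2,0,0],"angular":[0,0,0]},{"slide":[0.15,0,0],"angular":[0,0,0]},{"slide":[0,0,0],"angular":[0,0,0]}]'
python3 plan.py 598 -9 192 0.6
```

```text
time: 4.2
tool_pos: [0.5984, -0.0204, 0.1924]
tcp_rot: [-2.209, -2.234, -0.001]
wrist_force: [0.1, 0.5, -0.6]
width: 0.996
time: 4.45
tool_pos: [0.5985, -0.0124, 0.1925]
tcp_rot: [2.209, 2.233, 0.001]
wrist_force: [0.4, -0.8, 0.3]
width: 1.003
n 1 dp [-0.5  3.4 -0.5] dr [ 0.05 -0.01  0.01] p [598.5 -12.4 192.5]
0 [0.137, -0.02, 0.019] [0.013, -0.002, 0.003]
```

```bash
python3 - <<'E'
from h import *
p,d,s=grab('wrist','w2'); print(s['tool_pos'],s['wrist_force'])
cv2.imwrite('pics/w2b.png',cv2.resize(p[:,:,::-1],None,fx=1.5,fy=1.5))
E
```

```text
[ 0.5985359  -0.01241856  0.19246917] [ 0.41549189 -0.83866451  0.31612955]
```

View pics/w2b.png

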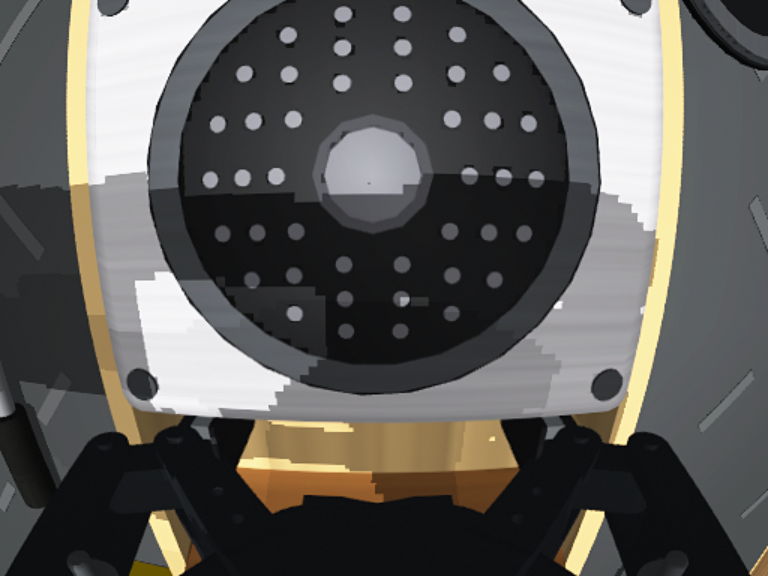

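The picture shows the pod's near edge at row ~410, with both finger tips just behind it.

```bash
python3 prof.py w2 225,275 266 292 | awk 'NR%2==1'
```

```text
col 225
267 [589.3   8.3  71.6] [139 138 141]
269 [589.3   7.5  71.6] [136 135 138]
271 [589.1   5.8  70.2] [137 136 139]
273 [589.3   5.8  71.7] [142 140 144]
275 [589.1   4.1  70.4] [136 135 137]
277 [589.    2.8  69.6] [129 129 131]
279 [588.9   1.3  68.8] [118 117 120]
281 [583.4 -36.7  13.4] [199 173 138]
283 [583.4 -38.3  13.1] [249 231 159]
285 [583.2 -40.8  11.7] [248 230 161]
287 [583.3 -41.3  13.1] [254 234 162]
289 [583.3 -42.6  13.4] [157 128  83]
291 [583.2 -43.9  13.7] [158 130  84]
266 [607.2   8.3  70.5] [141 141 143]
268 [607.1   8.2  71.8] [140 139 142]
270 [607.1   7.4  71.8] [137 137 140]
272 [607.2   6.1  71.1] [140 140 144]
274 [607.2   5.6  71.7] [140 139 142]
276 [607.3   4.1  70.7] [136 136 138]
278 [607.5   2.8  70. ] [126 126 128]
280 [607.6   1.1  68.9] [121 121 126]
282 [613.4 -37.4  12.9] [152 127  85]
284 [613.5 -39.4  12.2] [154 127  80]
286 [613.4 -39.6  14. ] [154 127  81]
288 [613.5 -41.3  13.7] [155 128  82]
290 [613.7 -43.4  12.8] [155 127  81]
```

```bash
python3 -m creep '[{"slide":[0.15,0,0],"angular":[0,0,0]},{"slide":[0,0,0],"angular":[0,0,0]}]'; python3 -m creep '[{"slide":[0.1,0,0],"angular":[0,0,0]},{"slide":[0,0,0],"angular":[0,0,0]}]'
```

```text
time: 4.67
tool_pos: [0.5985, -0.0092, 0.1923]
tcp_rot: [2.21, 2.232, 0.001]
wrist_force: [0.3, -3.0, 1.3]
width: 1.001
time: 4.83
tool_pos: [0.5985, -0.0084, 0.1924]
tcp_rot: [2.207, 2.231, -0.003]
wrist_force: [0.5, -10.9, 1.1]
width: 1.0
```

```bash
python3 -m creep '[{"slide":[0.06,0,0],"angular":[0,0,0]},{"slide":[0,0,0],"angular":[0,0,0]},{"slide":[0,0,0],"angular":[0,0,0]}]'; python3 - <<'E'
from h import *
s=bot.read_state(); print(s['tool_pos'],s['wrist_force'])
E
```

```text
time: 5.08
tool_pos: [0.5985, -0.0082, 0.1924]
tcp_rot: [2.207, 2.23, -0.004]
wrist_force: [0.4, -15.8, 1.9]
width: 0.998
[ 0.59852763 -0.00815238  0.19236343] [  0.36046704 -15.83442355   1.91910415]
```

```bash
python3 -m creep '[{"slide":[-0.4,0,0],"angular":[0,0,0]},{"slide":[-0.4,0,-0.3],"angular":[0,0,0]},{"slide":[-0.3,0,-1],"angular":[0,0,0]},{"slide":[0,0,-1],"angular":[0,0,0]},{"slide":[0,0,-1],"angular":[0,0,0]}]';  python3 -m creep '[{"slide":[0.3,0,-1],"angular":[0,0,0]},{"slide":[0.3,0,-1],"angular":[0,0,0]},{"slide":[0.3,0,-1],"angular":[0,0,0]},{"slide":[0,0,-0.7],"angular":[0,0,0]},{"slide":[0,0,0],"angular":[0,0,0]}]'
python3 - <<'E'
from h import *
p,d,s=grab('wrist','w3'); print(s['tool_pos'],s['wrist_force'])
cv2.imwrite('pics/w3b.png',cv2.resize(p[:,:,::-1],None,fx=1.5,fy=1.5))
E
python3 fit.py w3
```

```text
time: 5.5
tool_pos: [0.5981, -0.0333, 0.2751]
tcp_rot: [-2.21, -2.23, 0.0]
wrist_force: [0.5, 0.3, 0.4]
width: 1.001
time: 5.92
tool_pos: [0.5997, -0.0099, 0.3728]
tcp_rot: [2.205, 2.229, 0.011]
wrist_force: [0.9, 0.5, 1.5]
width: 0.996
[ 0.59968999 -0.00989726  0.3728062 ] [0.89983274 0.48660947 1.48506341]Traceback (most recent call last):
  File "fit.py", line 11, in <module>
    lin(W[m&(y>110)&(y<126)&(Z>25)&(Z<45)],'end wall inner')
    ~~~^^^^^^^^^^^^^^^^^^^^^^^^^^^^^^^^^^^^^^^^^^^^^^^^^^^^^
  File "fit.py", line 8, in lin
    a=np.polyfit(q[:,0]-598,q[:,1],1);r=q[:,1]-np.polyval(a,q[:,0]-598);a=np.polyfit(q[abs(r)<2,0]-598,q[abs(r)<2,1],1)
    raise TypeError("expected non-empty vector for x")
TypeError: expected non-empty vector for x
```

View pics/w3b.png

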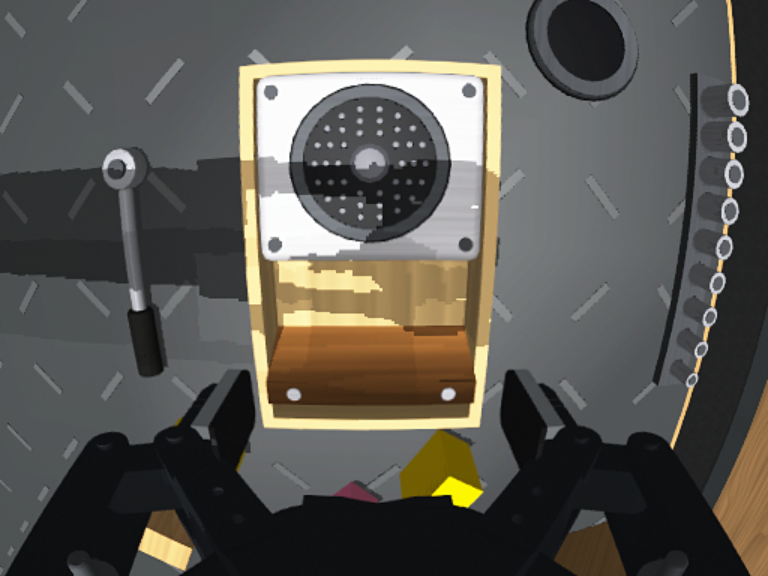

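The pod's far edge (row ~77) is now against the end wall, and the gap to the batten foot spans rows 260-328. I'll refit the gap without the hidden end wall.

```bash
sed -i "s/^lin(W\[m&(y>110).*$//" fit.py; python3 fit.py w3; python3 plan.py 387 -287 350 0
```

```text
-y wall inner 368 y@598 -122.0 yaw 0.69
bevel: foot y -62.8, yaw 0.58 slope -0.399
pod near 29 y@598 3.8 yaw 0.40
pod far 29 y@598 120.7 yaw 0.78
pod x 527.2700152640044 668.1017481852708
pod x2 526.4168849180538 667.3129901773196
side wall x 631 523.3045120097432
side wall x 686 672.9456019655992
n 15 dp [-212.1 -276.9  -20.2] dr [ 0.34 -0.03  0.6 ] p [599.1 -10.1 370.2]
0 [-0.732, -0.574, 0.05] [0.006, -0.0, 0.01]
1 [-0.733, -0.573, 0.05] [0.006, -0.0, 0.01]
2 [-0.733, -0.572, 0.051] [0.006, -0.0, 0.01]
3 [-0.734, -0.572, 0.051] [0.006, -0.0, 0.01]
4 [-0.734, -0.571, 0.051] [0.006, -0.0, 0.01]
6 [-0.735, -0.57, 0.052] [0.006, -0.0, 0.01]
8 [-0.736, -0.569, 0.052] [0.006, -0.0, 0.01]
10 [-0.736, -0.568, 0.053] [0.006, -0.0, 0.01]
11 [-0.737, -0.568, 0.053] [0.006, -0.0, 0.01]
12 [-0.737, -0.567, 0.053] [0.006, -0.0, 0.01]
13 [-0.738, -0.567, 0.053] [0.006, -0.0, 0.01]
14 [-0.738, -0.566, 0.054] [0.006, -0.0, 0.01]
```

```bash
python3 plan.py 360 -352 350 -23 18 | cut -c1-60
```

```text
n 18 dp [-239.1 -341.9  -20.2] dr [ 0.33 -0.1  23.6 ] p [599
0 [-0.754, -0.539, 0.041] [0.005, -0.001, 0.328]
1 [-0.766, -0.522, 0.042] [0.005, -0.001, 0.328]
2 [-0.778, -0.504, 0.042] [0.005, -0.001, 0.328]
3 [-0.789, -0.486, 0.042] [0.005, -0.001, 0.328]
4 [-0.8, -0.468, 0.042] [0.005, -0.001, 0.328]
5 [-0.811, -0.45, 0.043] [0.005, -0.001, 0.328]
6 [-0.821, -0.431, 0.043] [0.005, -0.001, 0.328]
7 [-0.831, -0.412, 0.043] [0.005, -0.001, 0.328]
8 [-0.84, -0.393, 0.043] [0.005, -0.001, 0.328]
9 [-0.849, -0.374, 0.043] [0.005, -0.001, 0.328]
10 [-0.857, -0.354, 0.044] [0.005, -0.001, 0.328]
11 [-0.865, -0.334, 0.044] [0.005, -0.001, 0.328]
12 [-0.872, -0.315, 0.044] [0.005, -0.001, 0.328]
13 [-0.879, -0.295, 0.044] [0.005, -0.001, 0.328]
14 [-0.886, -0.274, 0.044] [0.005, -0.001, 0.328]
15 [-0.892, -0.254, 0.044] [0.005, -0.001, 0.328]
16 [-0.897, -0.233, 0.045] [0.005, -0.001, 0.328]
17 [-0.902, -0.213, 0.045] [0.005, -0.001, 0.328]
```

```bash
python3 -m creep '[{"slide":[-0.75,-0.54,0.04],"angular":[0,0,0.33]},{"slide":[-0.77,-0.52,0.04],"angular":[0,0,0.33]},{"slide":[-0.78,-0.5,0.04],"angular":[0,0,0.33]},{"slide":[-0.79,-0.49,0.04],"angular":[0,0,0.33]},{"slide":[-0.8,-0.47,0.04],"angular":[0,0,0.33]}]'
python3 -m creep '[{"slide":[-0.81,-0.45,0.04],"angular":[0,0,0.33]},{"slide":[-0.82,-0.43,0.04],"angular":[0,0,0.33]},{"slide":[-0.83,-0.41,0.04],"angular":[0,0,0.33]},{"slide":[-0.84,-0.39,0.04],"angular":[0,0,0.33]},{"slide":[-0.85,-0.37,0.04],"angular":[0,0,0.33]}]'
python3 -m creep '[{"slide":[-0.86,-0.35,0.04],"angular":[0,0,0.33]},{"slide":[-0.86,-0.33,0.04],"angular":[0,0,0.33]},{"slide":[-0.87,-0.31,0.04],"angular":[0,0,0.33]},{"slide":[-0.88,-0.29,0.04],"angular":[0,0,0.33]},{"slide":[-0.89,-0.27,0.04],"angular":[0,0,0.33]}]'
python3 -m creep '[{"slide":[-0.89,-0.25,0.04],"angular":[0,0,0.33]},{"slide":[-0.9,-0.23,0.04],"angular":[0,0,0.33]},{"slide":[-0.9,-0.21,0.04],"angular":[0,0,0.33]},{"slide":[0,0,0],"angular":[0,0,0]}]'
python3 - <<'E'
from h import *
p,d,s=grab('wrist','w4'); print(s['tool_pos'],s['wrist_force'])
cv2.imwrite('pics/w4b.png',cv2.resize(p[:,:,::-1],None,fx=1.5,fy=1.5))
W=world('wrist',d,s)
E
```

```text
time: 6.38
tool_pos: [0.5303, -0.1059, 0.3598]
tcp_rot: [-2.334, -2.099, 0.002]
wrist_force: [0.3, 0.1, 0.6]
width: 1.0
time: 6.8
tool_pos: [0.4639, -0.2008, 0.355]
tcp_rot: [-2.451, -1.96, 0.001]
wrist_force: [0.8, -0.3, 0.1]
width: 1.0
time: 7.22
tool_pos: [0.3979, -0.2956, 0.35]
tcp_rot: [-2.56, -1.816, 0.0]
wrist_force: [1.1, -0.1, 0.8]
width: 0.999
time: 7.55
tool_pos: [0.3572, -0.354, 0.347]
tcp_rot: [-2.624, -1.723, 0.002]
wrist_force: [-0.7, 0.8, -0.1]
width: 1.001
[ 0.35721985 -0.35404897  0.3470123 ] [-0.65972942  0.81507691 -0.06541401]
```

View pics/w4b.png

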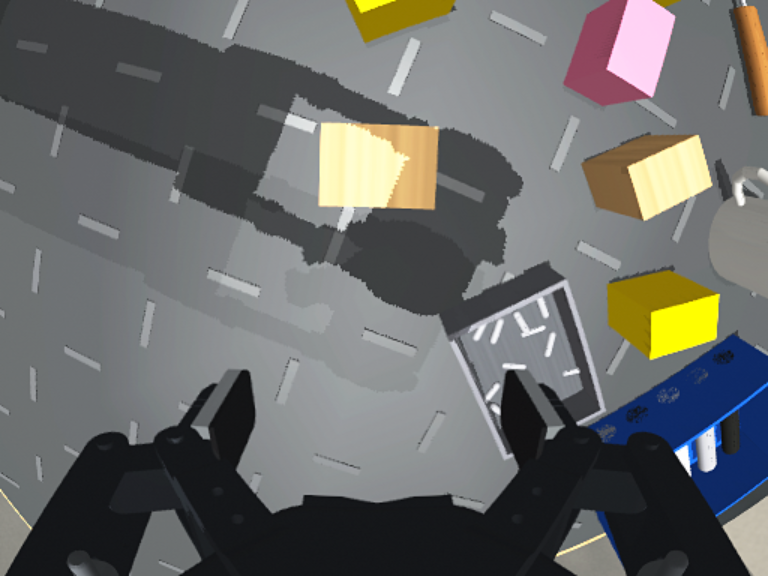

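The middle block sits squarely at rows 124-209, cols 320-438 of the 1.5x picture, already close to aligned.

```bash
cat > top.py <<'E'
from h import *
import sys
fn,cx,cy,zt=sys.argv[1],*map(float,sys.argv[2:5])
z=np.load(f'pics/{fn}.npz'); s=dict(tool_pos=z['tp'],tcp_rot=z['tr']); W=world('wrist',z['d'],s)*1000
t=W[(np.hypot(W[...,0]-cx,W[...,1]-cy)<55)&(abs(W[...,2]-zt)<5)]
r=cv2.minAreaRect(t[:,:2].astype(np.float32)); print(len(t),r,'z',np.median(t[:,2]))
E
python3 top.py w4 387 -287 71; python3 plan.py 388 -287.5 200 -23.5
```

```text
4297 ((385.7981872558594, -287.5105285644531), (46.290794372558594, 64.45784759521484), 64.8822250366211) z 71.01429263150608
n 7 dp [  30.    65.4 -147.1] dr [-0.15 -0.09  0.13] p [ 358.  -352.9  347.1]
0 [0.41, 0.011, 0.841] [-0.006, -0.003, 0.005]
2 [0.41, 0.01, 0.841] [-0.006, -0.003, 0.005]
4 [0.411, 0.009, 0.841] [-0.006, -0.003, 0.005]
6 [0.411, 0.008, 0.841] [-0.006, -0.003, 0.005]
```

```bash
python3 plan.py 386 -287.5 190 -25.1 8|head -2;  python3 -m creep '[{"slide":[0.5,0.02,0.7],"angular":[0,0,0.1]},{"slide":[0.5,0,0.7],"angular":[0,0,0.1]},{"slide":[0.5,0,0.7],"angular":[0,0,0.1]},{"slide":[0.5,0,0.5],"angular":[0,0,0.1]},{"slide":[0.4,0,0.2],"angular":[0,0,0]}]'
python3 -m creep '[{"slide":[0.3,0,0],"angular":[0,0,0]},{"slide":[0,0,0],"angular":[0,0,0]},{"slide":[0,0,0],"angular":[0,0,0]}]'; python3 plan.py 386 -287.5 190 -25.1
```

```text
n 8 dp [  28.    65.4 -157.1] dr [-0.16 -0.09  1.73] p [ 358.  -352.9  347.1]
0 [0.355, 0.001, 0.786] [-0.005, -0.003, 0.054]
time: 8.02
tool_pos: [0.3837, -0.295, 0.2757]
tcp_rot: [-2.641, -1.691, 0.001]
wrist_force: [0.5, 1.1, -0.2]
width: 0.997
time: 8.27
tool_pos: [0.3882, -0.2905, 0.2797]
tcp_rot: [2.644, 1.695, 0.0]
wrist_force: [-0.6, -0.3, 0.3]
width: 0.999
n 4 dp [ -2.2   3.  -89.7] dr [0.08 0.03 0.42] p [ 388.2 -290.5  279.7]
0 [0.019, -0.034, 0.897] [0.005, 0.002, 0.026]
1 [0.019, -0.033, 0.897] [0.005, 0.002, 0.026]
```

```bash
python3 -m creep '[{"slide":[0.04,-0.04,0.9],"angular":[0,0,0.1]},{"slide":[0.04,-0.04,0.9],"angular":[0,0,0]},{"slide":[0,0,0.9],"angular":[0,0,0]},{"slide":[0,0,0.6],"angular":[0,0,0]},{"slide":[0,0,0],"angular":[0,0,0]}]'
python3 -m creep '[{"slide":[0,0,0],"angular":[0,0,0]}]'; python3 plan.py 386 -287.5 190 -25.1
```

```text
time: 8.68
tool_pos: [0.3854, -0.2877, 0.1943]
tcp_rot: [-2.649, -1.681, 0.002]
wrist_force: [-0.8, 0.5, 0.1]
width: 0.999
time: 8.77
tool_pos: [0.3865, -0.2885, 0.1967]
tcp_rot: [-2.652, -1.683, 0.0]
wrist_force: [-1.3, -0.2, 0.8]
width: 1.0
n 1 dp [-0.5  1.  -6.7] dr [-0.03 -0.   -0.1 ] p [ 386.5 -288.5  196.7]
0 [0.028, -0.036, 0.267] [-0.006, -0.0, -0.026]
```

```bash
python3 -m creep '[{"slide":[0.04,-0.04,0.27],"angular":[0,0,0]},{"slide":[0,0,0],"angular":[0,0,0]},{"slide":[0,0,0],"angular":[0,0,0]},{"slide":[0,0,0],"angular":[0,0,0]}]' 1 45
python3 -m creep '[{"slide":[0,0,0],"angular":[0,0,0]},{"slide":[0,0,0],"angular":[0,0,0]},{"slide":[0,0,0],"angular":[0,0,0]}]'; python3 plan.py 386 -287.5 190 -25.1
```

```text
time: 9.1
tool_pos: [0.3864, -0.2871, 0.1906]
tcp_rot: [2.651, 1.683, 0.001]
wrist_force: [-0.6, -0.2, 2.8]
width: 0.748
time: 9.35
tool_pos: [0.3865, -0.2871, 0.1906]
tcp_rot: [2.651, 1.683, 0.001]
wrist_force: [-0.4, 0.0, 5.6]
width: 0.745
n 1 dp [-0.5 -0.4 -0.6] dr [ 0.09  0.03 -0.07] p [ 386.5 -287.1  190.6]
0 [-0.022, -0.011, 0.023] [0.022, 0.007, -0.019]
```

```bash
python3 -m creep '[{"slide":[0,0,-0.4],"angular":[0,0,0]},{"slide":[0,0,-1],"angular":[0,0,0]},{"slide":[0,0,-1],"angular":[0,0,0]},{"slide":[0,0,-1],"angular":[0,0,0]},{"slide":[0.3,0.2,-0.7],"angular":[0,0,0]}]'; python3 plan.py 598 -27 300 0.6 15
```

```text
time: 9.77
tool_pos: [0.3933, -0.2824, 0.2945]
tcp_rot: [2.652, 1.682, -0.0]
wrist_force: [1.2, -0.1, -0.7]
width: 0.749
n 15 dp [204.7 255.4   5.5] dr [  0.04   0.06 -25.82] p [ 393.3 -282.4  294.5]
0 [0.849, 0.204, -0.015] [0.001, 0.001, -0.43]
1 [0.842, 0.229, -0.015] [0.001, 0.001, -0.43]
2 [0.835, 0.254, -0.015] [0.001, 0.001, -0.43]
3 [0.827, 0.279, -0.015] [0.001, 0.001, -0.43]
4 [0.818, 0.304, -0.015] [0.001, 0.001, -0.43]
5 [0.809, 0.328, -0.015] [0.001, 0.001, -0.43]
6 [0.799, 0.353, -0.015] [0.001, 0.001, -0.43]
7 [0.788, 0.376, -0.015] [0.001, 0.001, -0.43]
8 [0.776, 0.4, -0.015] [0.001, 0.001, -0.43]
9 [0.764, 0.423, -0.015] [0.001, 0.001, -0.43]
10 [0.751, 0.446, -0.015] [0.001, 0.001, -0.43]
11 [0.737, 0.468, -0.015] [0.001, 0.001, -0.43]
12 [0.722, 0.49, -0.015] [0.001, 0.001, -0.43]
13 [0.707, 0.511, -0.015] [0.001, 0.001, -0.43]
14 [0.692, 0.533, -0.015] [0.001, 0.001, -0.43]
```

```bash
python3 -m creep '[{"slide":[0.85,0.2,-0.02],"angular":[0,0,-0.43]},{"slide":[0.84,0.23,-0.02],"angular":[0,0,-0.43]},{"slide":[0.84,0.25,-0.02],"angular":[0,0,-0.43]},{"slide":[0.83,0.28,-0.02],"angular":[0,0,-0.43]},{"slide":[0.82,0.3,-0.02],"angular":[0,0,-0.43]}]'
python3 -m creep '[{"slide":[0.81,0.33,0],"angular":[0,0,-0.43]},{"slide":[0.8,0.35,0],"angular":[0,0,-0.43]},{"slide":[0.79,0.38,0],"angular":[0,0,-0.43]},{"slide":[0.78,0.4,0],"angular":[0,0,-0.43]},{"slide":[0.76,0.42,0],"angular":[0,0,-0.43]}]'
python3 -m creep '[{"slide":[0.75,0.45,0],"angular":[0,0,-0.43]},{"slide":[0.74,0.47,0],"angular":[0,0,-0.43]},{"slide":[0.6,0.45,0],"angular":[0,0,-0.43]},{"slide":[0,0,0],"angular":[0,0,-0.43]},{"slide":[0,0,0],"angular":[0,0,-0.43]}]'
python3 plan.py 598 -27 260 0.6
```

```text
time: 10.18
tool_pos: [0.462, -0.1956, 0.295]
tcp_rot: [-2.517, -1.879, 0.0]
wrist_force: [0.7, 0.2, -0.6]
width: 0.741
time: 10.6
tool_pos: [0.5302, -0.1101, 0.2947]
tcp_rot: [-2.368, -2.063, 0.001]
wrist_force: [-0.1, -0.2, -1.3]
width: 0.744
time: 11.02
tool_pos: [0.5702, -0.0619, 0.2947]
tcp_rot: [-2.205, -2.237, 0.0]
wrist_force: [-0.4, -0.0, -0.8]
width: 0.746
n 3 dp [ 27.8  34.9 -34.7] dr [-0.04 -0.01  0.22] p [570.2 -61.9 294.7]
0 [0.46, 0.377, 0.463] [-0.003, -0.001, 0.019]
2 [0.461, 0.376, 0.463] [-0.003, -0.001, 0.019]
```

```bash
python3 -m creep '[{"slide":[0.46,0.38,0],"angular":[0,0,0.06]},{"slide":[0.46,0.38,0],"angular":[0,0,0]},{"slide":[0.46,0.38,0],"angular":[0,0,0]},{"slide":[0,0,0],"angular":[0,0,0]},{"slide":[0,0,0],"angular":[0,0,0]}]'
python3 - <<'E'
from h import *
p,d,s=grab('wrist','w5'); print(s['tool_pos'],s['wrist_force'])
cv2.imwrite('pics/w5b.png',cv2.resize(p[:,:,::-1],None,fx=1.5,fy=1.5))
p,d,_=grab('side','s5')
cv2.imwrite('pics/s5b.png',cv2.resize(p[100:330,170:350,::-1],None,fx=2.5,fy=2.5))
E
python3 plan.py 598 -25 260 0.6
```

```text
time: 11.43
tool_pos: [0.5986, -0.0274, 0.2947]
tcp_rot: [-2.212, -2.231, 0.0]
wrist_force: [0.2, -0.2, -1.2]
width: 0.744
[ 0.59862663 -0.02744909  0.29470923] [ 0.18704191 -0.2089771  -1.24844709]
n 2 dp [  0.    3.2 -34.5] dr [-0.05  0.01 -0.18] p [598.  -28.2 294.5]
0 [0.065, 0.002, 0.69] [-0.006, 0.002, -0.023]
```

View pics/w5b.png

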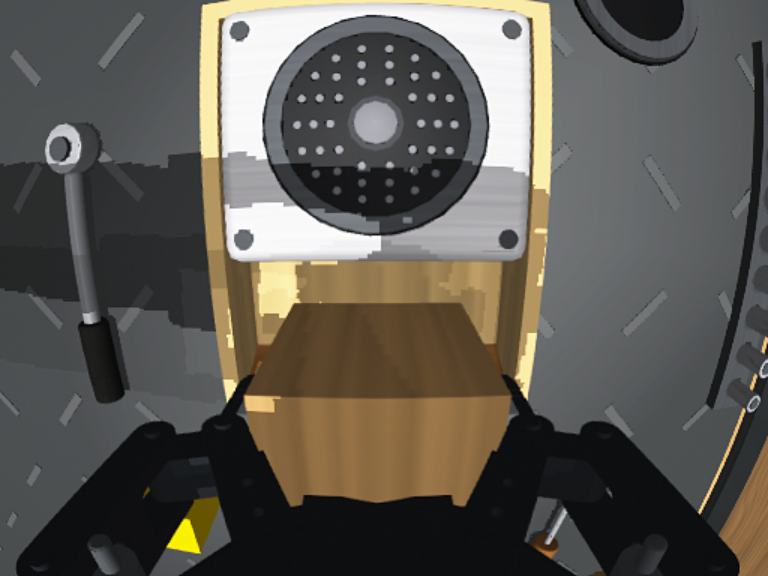

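View pics/s5b.png

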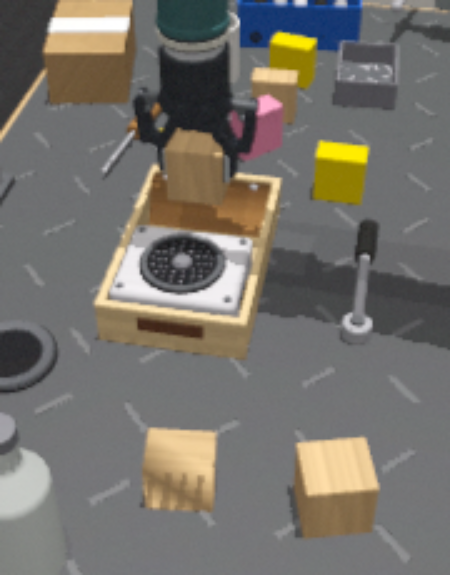

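The block is held square: its +y face is at rows 303-396 of the 1.5x picture and the jaws are on its ends. I'll measure that face in world coordinates.

```bash
python3 prof.py w5 180,250,320 204 266 | awk 'NR%6==2||/col/'
```

```text
col 180
204 [533.7 -38.6  13.2] [245 226 153]
210 [533.2 -44.6  12.9] [150 123  78]
216 [532.8 -50.6  12.7] [151 125  79]
222 [532.5 -56.2  13.6] [163 134  86]
228 [531.8 -62.7  12.8] [171 141  91]
234 [567.6  -5.4 149.5] [85 64 40]
240 [569.   -5.4 155.5] [86 65 40]
246 [570.1  -5.6 160.6] [88 66 41]
252 [571.6  -4.9 166.9] [85 65 41]
258 [572.6  -4.9 171.5] [83 62 39]
264 [573.3  -5.6 174.7] [202 156  95]
col 250
207 [597.9  -4.6 115.4] [93 70 43]
213 [598.   -5.  123.6] [93 71 45]
219 [598.   -4.6 132.6] [94 72 44]
225 [598.   -5.2 138.8] [86 66 40]
231 [598.1  -5.  145.8] [86 64 39]
237 [598.1  -5.4 151.2] [86 65 40]
243 [598.1  -5.  157.7] [87 66 41]
249 [598.2  -5.5 162.1] [87 66 40]
255 [598.2  -4.8 168.1] [88 67 42]
261 [598.2  -5.3 171.8] [89 67 42]
col 320
204 [661.4 -37.5  13.1] [157 129  84]
210 [661.9 -43.4  13.1] [156 128  83]
216 [662.3 -49.1  13.5] [154 126  80]
222 [662.9 -55.2  13.2] [183 153  98]
228 [629.7  -4.6 143.6] [80 61 37]
234 [628.3  -4.7 150. ] [83 63 39]
240 [627.2  -5.  155.2] [85 64 40]
246 [626.   -4.8 161. ] [84 64 40]
252 [624.8  -4.7 166.5] [84 64 39]
258 [623.7  -4.5 171.4] [86 65 40]
264 [622.5  -3.8 176.9] [121  91  56]
```

```bash
python3 -m creep '[{"slide":[0.08,0,0.7],"angular":[0,0,0]},{"slide":[0.06,0,0.7],"angular":[0,0,0]},{"slide":[0,0,0.7],"angular":[0,0,0]},{"slide":[0,0,0],"angular":[0,0,0]},{"slide":[0,0,0],"angular":[0,0,0]}]'
python3 plan.py 598 -24 206 0.6
```

```text
time: 11.95
tool_pos: [0.597, -0.0252, 0.241]
tcp_rot: [-2.213, -2.226, 0.004]
wrist_force: [-0.5, 1.1, -0.1]
width: 0.745
n 2 dp [  1.    1.2 -35. ] dr [-0.2  -0.01 -0.25] p [597.  -25.2 241. ]
0 [0.024, 0.022, 0.7] [-0.025, -0.001, -0.031]
1 [0.024, 0.021, 0.7] [-0.025, -0.001, -0.031]
```

```bash
python3 -m creep '[{"slide":[0.04,0.02,0.5],"angular":[0,0,-0.05]},{"slide":[0,0,0.5],"angular":[0,0,0]},{"slide":[0,0,0.2],"angular":[0,0,0]},{"slide":[0,0,0],"angular":[0,0,0]},{"slide":[0,0,0],"angular":[0,0,0]}]'
python3 plan.py 598 -24 206 0.6
```

```text
time: 12.37
tool_pos: [0.5982, -0.0239, 0.2115]
tcp_rot: [-2.209, -2.232, 0.001]
wrist_force: [0.1, -0.2, -1.3]
width: 0.747
n 1 dp [-0.2 -0.1 -5.5] dr [-0.08 -0.01 -0.02] p [598.2 -23.9 211.5]
0 [-0.005, -0.009, 0.221] [-0.02, -0.002, -0.004]
```

```bash
python3 -m creep '[{"slide":[0,0,0.25],"angular":[0,0,0]},{"slide":[0,0,0],"angular":[0,0,0]}]'; python3 -m creep '[{"slide":[0,0,0.1],"angular":[0,0,0]},{"slide":[0,0,0],"angular":[0,0,0]}]'
```

```text
time: 12.53
tool_pos: [0.5985, -0.0239, 0.2054]
tcp_rot: [-2.21, -2.233, 0.0]
wrist_force: [-0.5, -0.2, -1.8]
width: 0.743
time: 12.7
tool_pos: [0.5984, -0.0239, 0.2032]
tcp_rot: [-2.21, -2.233, 0.0]
wrist_force: [-0.3, 0.1, -1.2]
width: 0.745
```

Now I'll touch down on the floor, then slide to the pod until it makes light contact.

```bash
python3 -m creep '[{"slide":[0,0,0.06],"angular":[0,0,0]},{"slide":[0,0,0],"angular":[0,0,0]}]'; python3 -m creep '[{"slide":[0.08,0,0],"angular":[0,0,0]},{"slide":[0,0,0],"angular":[0,0,0]}]'
```

```text
time: 12.87
tool_pos: [0.5988, -0.0239, 0.2026]
tcp_rot: [2.21, 2.232, 0.001]
wrist_force: [-2.3, 0.5, 3.7]
width: 0.745
time: 13.03
tool_pos: [0.5989, -0.0218, 0.2026]
tcp_rot: [2.209, 2.232, 0.001]
wrist_force: [-0.9, 0.2, 2.3]
width: 0.749
```

```bash
python3 -m creep '[{"slide":[0.05,0,0],"angular":[0,0,0]},{"slide":[0,0,0],"angular":[0,0,0]}]'; python3 -m creep '[{"slide":[0.04,0,0],"angular":[0,0,0]},{"slide":[0,0,0],"angular":[0,0,0]}]'
```

```text
time: 13.2
tool_pos: [0.599, -0.0207, 0.2026]
tcp_rot: [2.209, 2.232, 0.001]
wrist_force: [1.0, -2.1, 4.3]
width: 0.745
time: 13.37
tool_pos: [0.599, -0.0203, 0.2026]
tcp_rot: [2.208, 2.232, -0.0]
wrist_force: [-1.0, -4.1, 4.6]
width: 0.743
```

```bash
python3 -m creep '[{"slide":[0,0,0],"angular":[0,0,0]},{"slide":[0,0,0],"angular":[0,0,0]},{"slide":[0,0,0],"angular":[0,0,0]},{"slide":[0,0,0],"angular":[0,0,0]}]' -1; python3 -m creep '[{"slide":[0,0,-0.4],"angular":[0,0,0]},{"slide":[0,0,-0.8],"angular":[0,0,0]},{"slide":[0,0,-1],"angular":[0,0,0]},{"slide":[0,0,-1],"angular":[0,0,0]},{"slide":[0,0,-1],"angular":[0,0,0]}]'
python3 -m creep '[{"slide":[0,0,-1],"angular":[0,0,0]},{"slide":[0,0,-1],"angular":[0,0,0]},{"slide":[0,0,-1],"angular":[0,0,0]},{"slide":[0,0,0],"angular":[0,0,0]}]'
python3 - <<'E'
from h import *
p,d,s=grab('scene','s6'); a=p[130:270,160:340,::-1]
cv2.imwrite('pics/s6b.png',cv2.resize(a,None,fx=4,fy=4,interpolation=cv2.INTER_CUBIC))
W=world('scene',d,s)*1000
t=W[(abs(W[...,0]-598)<50)&(abs(W[...,1]+20)<50)&(abs(W[...,2]-83)<4)]
if len(t): print(len(t),cv2.minAreaRect(t[:,:2].astype(np.float32)),np.median(t[:,2]))
E
python3 plan.py 544 236 350 7 12|cut -c1-60
```

```text
time: 13.7
tool_pos: [0.5981, -0.0193, 0.2014]
tcp_rot: [-2.209, -2.232, 0.001]
wrist_force: [0.1, 0.7, -0.8]
width: 1.002
time: 14.12
tool_pos: [0.5983, -0.0194, 0.3084]
tcp_rot: [-2.21, -2.233, 0.0]
wrist_force: [0.7, 0.7, -0.7]
width: 0.996
time: 14.45
tool_pos: [0.6002, -0.0196, 0.3894]
tcp_rot: [2.204, 2.227, 0.012]
wrist_force: [1.5, 0.4, 1.7]
width: 1.001
209 ((600.81640625, -12.587379455566406), (64.61344146728516, 64.99356079101562), 0.9989761114120483) 81.04664837271636
n 12 dp [-55.6 255.6 -36.7] dr [ 0.46  0.06 -6.41] p [599.6 
0 [0.854, -0.178, 0.12] [0.01, 0.001, -0.134]
1 [0.855, -0.17, 0.121] [0.01, 0.001, -0.134]
2 [0.857, -0.162, 0.121] [0.01, 0.001, -0.134]
3 [0.858, -0.154, 0.121] [0.01, 0.001, -0.134]
4 [0.86, -0.145, 0.121] [0.01, 0.001, -0.134]
5 [0.861, -0.137, 0.121] [0.01, 0.001, -0.134]
6 [0.862, -0.129, 0.122] [0.01, 0.001, -0.134]
7 [0.863, -0.121, 0.122] [0.01, 0.001, -0.134]
8 [0.865, -0.113, 0.122] [0.01, 0.001, -0.134]
9 [0.866, -0.105, 0.122] [0.01, 0.001, -0.134]
10 [0.867, -0.097, 0.122] [0.01, 0.001, -0.134]
11 [0.867, -0.088, 0.122] [0.01, 0.001, -0.134]
```

View pics/s6b.png

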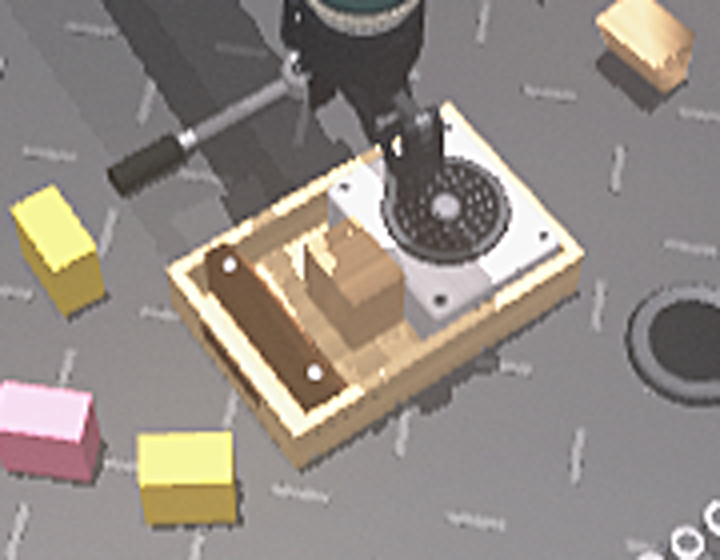

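The block stands upright against the pod at about (355,285) in the crop. Now to the wedge.

```bash
python3 -m creep '[{"slide":[0.9,-0.17,0.1],"angular":[0,0,-0.15]},{"slide":[0.9,-0.16,0.1],"angular":[0,0,-0.15]},{"slide":[0.9,-0.16,0.1],"angular":[0,0,-0.15]},{"slide":[0.9,-0.15,0.1],"angular":[0,0,-0.15]},{"slide":[0.9,-0.14,0.1],"angular":[0,0,-0.15]}]'
python3 -m creep '[{"slide":[0.9,-0.14,0.1],"angular":[0,0,-0.15]},{"slide":[0.9,-0.13,0.1],"angular":[0,0,-0.15]},{"slide":[0.9,-0.12,0.1],"angular":[0,0,-0.15]},{"slide":[0.9,-0.12,0.1],"angular":[0,0,-0.15]},{"slide":[0.9,-0.11,0.1],"angular":[0,0,-0.15]}]'
python3 -m creep '[{"slide":[0.6,-0.1,0.1],"angular":[0,0,-0.1]},{"slide":[0,0,0],"angular":[0,0,0]},{"slide":[0,0,0],"angular":[0,0,0]}]'
python3 - <<'E'
from h import *
p,d,s=grab('wrist','w7'); print(s['tool_pos'],s['wrist_force'])
cv2.imwrite('pics/w7b.png',cv2.resize(p[:,:,::-1],None,fx=1.5,fy=1.5))
E
python3 top.py w7 544 303 61
```

```text
time: 14.92
tool_pos: [0.5746, 0.0931, 0.368]
tcp_rot: [-2.15, -2.289, 0.003]
wrist_force: [-0.1, -1.2, -0.4]
width: 1.0
time: 15.33
tool_pos: [0.5497, 0.204, 0.3554]
tcp_rot: [-2.089, -2.345, 0.003]
wrist_force: [0.5, 0.3, -0.5]
width: 1.0
time: 15.58
tool_pos: [0.5457, 0.2181, 0.3531]
tcp_rot: [-2.079, -2.354, 0.004]
wrist_force: [0.1, -0.0, -0.6]
width: 0.998
[0.54567422 0.21813861 0.3530706 ] [ 0.10433273 -0.01745463 -0.5730396 ]
3955 ((542.62744140625, 303.8244323730469), (63.83666229248047, 48.32100296020508), 7.719060897827148) z 60.99172436778194
```

View pics/w7b.png

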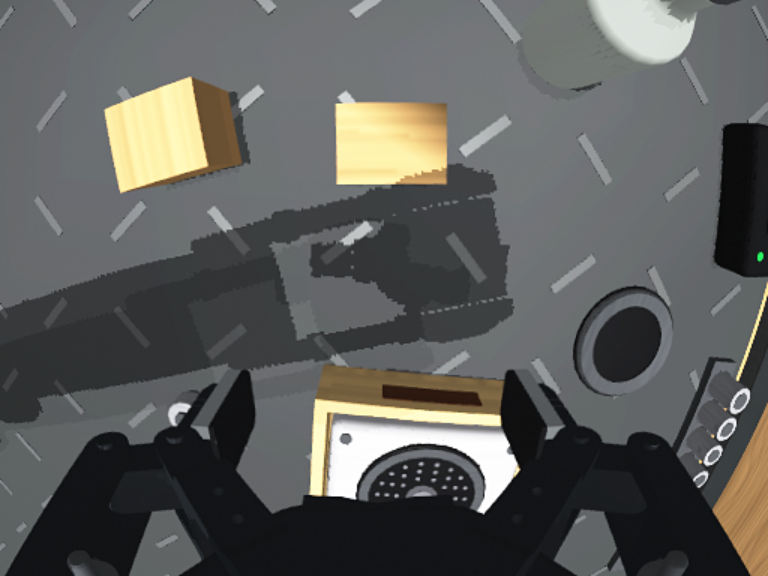

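```bash
python3 - <<'E'
from h import *
z=np.load('pics/side0.npz');W=world('side',z['d'],None)*1000
t=W[(np.hypot(W[...,0]-543,W[...,1]-304)<50)&(W[...,2]>8)&(W[...,2]<52)]
a=np.radians(7.7); u=(t[:,:2]-[542.6,303.8])@np.array([-np.sin(a),np.cos(a)])
t=t[u>10];u=u[u>10]
print(len(t),np.polyfit(t[:,2],u,1))
E
python3 plan.py 542.6 303.8 260 7.7
```

```text
310 [-1.14695000e-03  2.30640639e+01]
n 6 dp [ -3.5  86.3 -93.5] dr [-0.1   0.05 -0.67] p [546.1 217.5 353.5]
0 [0.574, 0.048, 0.622] [-0.004, 0.002, -0.028]
1 [0.574, 0.049, 0.623] [-0.004, 0.002, -0.028]
2 [0.574, 0.05, 0.623] [-0.004, 0.002, -0.028]
3 [0.574, 0.051, 0.623] [-0.004, 0.002, -0.028]
4 [0.574, 0.052, 0.623] [-0.004, 0.002, -0.028]
5 [0.573, 0.053, 0.623] [-0.004, 0.002, -0.028]
```

The +y face is upright (slope ≈0), so the sloping side already faces -y and no half turn is needed.

```bash
python3 -m creep '[{"slide":[0.75,0.06,0.6],"angular":[0,0,-0.05]},{"slide":[0.75,0.06,0.6],"angular":[0,0,-0.05]},{"slide":[0.75,0.06,0.6],"angular":[0,0,-0.05]},{"slide":[0.75,0.06,0.6],"angular":[0,0,0]},{"slide":[0.75,0.06,0.4],"angular":[0,0,0]}]'; python3 -m creep '[{"slide":[0,0,0.3],"angular":[0,0,0]},{"slide":[0,0,0],"angular":[0,0,0]},{"slide":[0,0,0],"angular":[0,0,0]}]'; python3 plan.py 541.4 312.7 194 7.7
```

```text
time: 16.05
tool_pos: [0.5419, 0.3108, 0.2826]
tcp_rot: [-2.072, -2.361, 0.003]
wrist_force: [0.7, -0.6, 0.6]
width: 1.002
time: 16.3
tool_pos: [0.5421, 0.3104, 0.2764]
tcp_rot: [-2.071, -2.363, 0.003]
wrist_force: [0.5, 0.2, -1.6]
width: 0.994
n 4 dp [ -0.7   2.3 -82.4] dr [-0.08  0.07 -0.16] p [542.1 310.4 276.4]
0 [0.025, -0.003, 0.824] [-0.005, 0.004, -0.01]
3 [0.024, -0.003, 0.824] [-0.005, 0.004, -0.01]
```

```bash
python3 -m creep '[{"slide":[0.04,0,0.8],"angular":[0,0,-0.04]},{"slide":[0.03,0,0.8],"angular":[0,0,0]},{"slide":[0,0,0.8],"angular":[0,0,0]},{"slide":[0,0,0.6],"angular":[0,0,0]},{"slide":[0,0,0],"angular":[0,0,0]}]'; python3 -m creep '[{"slide":[0,0,0],"angular":[0,0,0]},{"slide":[0,0,0],"angular":[0,0,0]}]'; python3 plan.py 541.4 312.7 194 7.7
```

```text
time: 16.72
tool_pos: [0.5408, 0.3112, 0.1993]
tcp_rot: [-2.067, -2.364, 0.008]
wrist_force: [-1.1, -0.1, -0.4]
width: 1.0
time: 16.88
tool_pos: [0.5427, 0.3129, 0.2036]
tcp_rot: [2.067, 2.365, 0.003]
wrist_force: [0.7, -0.3, 0.0]
width: 0.999
n 1 dp [-1.3 -0.2 -9.6] dr [ 0.13 -0.04 -0.01] p [542.7 312.9 203.6]
0 [-0.002, -0.054, 0.383] [0.032, -0.009, -0.003]
```

```bash
python3 -m creep '[{"slide":[0,-0.05,0.38],"angular":[0,0,0]},{"slide":[0,0,0],"angular":[0,0,0]},{"slide":[0,0,0],"angular":[0,0,0]}]'; python3 -m creep '[{"slide":[0,0,0],"angular":[0,0,0]},{"slide":[0,0,0],"angular":[0,0,0]},{"slide":[0,0,0],"angular":[0,0,0]},{"slide":[0,0,0],"angular":[0,0,0]}]' 1 60; python3 plan.py 541.4 312.7 194 7.7
```

```text
time: 17.13
tool_pos: [0.5403, 0.313, 0.1926]
tcp_rot: [-2.066, -2.366, 0.0]
wrist_force: [-0.8, 0.6, -0.2]
width: 1.001
time: 17.47
tool_pos: [0.5408, 0.3134, 0.1931]
tcp_rot: [2.066, 2.366, 0.002]
wrist_force: [0.7, 0.6, 2.3]
width: 0.74
n 1 dp [ 0.6 -0.7  0.9] dr [ 0.07 -0.03  0.05] p [540.8 313.4 193.1]
0 [-0.033, 0.019, -0.036] [0.018, -0.007, 0.012]
```

```bash
python3 -m creep '[{"slide":[0,0,-0.5],"angular":[0,0,0]},{"slide":[0,0,-1],"angular":[0,0,0]},{"slide":[0,0,-1],"angular":[0,0,0]},{"slide":[-0.2,0,-1],"angular":[0,0,0]},{"slide":[-0.5,0,-1],"angular":[0,0,0]}]';python3 plan.py 598.5 -62 310 0.6 17
```

```text
time: 17.88
tool_pos: [0.5424, 0.2966, 0.3066]
tcp_rot: [-2.064, -2.367, -0.0]
wrist_force: [0.4, 1.0, -1.1]
width: 0.742
n 17 dp [  56.1 -358.6    3.4] dr [-0.01 -0.03  7.22] p [542.4 296.6 306.6]
0 [-0.854, 0.016, -0.009] [-0.0, -0.0, 0.106]
1 [-0.854, 0.022, -0.009] [-0.0, -0.0, 0.106]
2 [-0.854, 0.029, -0.009] [-0.0, -0.0, 0.106]
3 [-0.853, 0.035, -0.009] [-0.0, -0.0, 0.106]
4 [-0.853, 0.041, -0.008] [-0.0, -0.0, 0.106]
5 [-0.853, 0.048, -0.008] [-0.0, -0.0, 0.106]
6 [-0.852, 0.054, -0.008] [-0.0, -0.0, 0.106]
7 [-0.852, 0.06, -0.008] [-0.0, -0.0, 0.106]
8 [-0.851, 0.067, -0.008] [-0.0, -0.0, 0.106]
9 [-0.851, 0.073, -0.008] [-0.0, -0.0, 0.106]
10 [-0.85, 0.079, -0.008] [-0.0, -0.0, 0.106]
11 [-0.85, 0.085, -0.008] [-0.0, -0.0, 0.106]
12 [-0.849, 0.092, -0.008] [-0.0, -0.0, 0.106]
13 [-0.848, 0.098, -0.008] [-0.0, -0.0, 0.106]
14 [-0.848, 0.104, -0.008] [-0.0, -0.0, 0.106]
15 [-0.847, 0.111, -0.008] [-0.0, -0.0, 0.106]
16 [-0.846, 0.117, -0.008] [-0.0, -0.0, 0.106]
```

```bash
python3 -m creep '[{"slide":[-0.85,0.02,0],"angular":[0,0,0.11]},{"slide":[-0.85,0.02,0],"angular":[0,0,0.11]},{"slide":[-0.85,0.03,0],"angular":[0,0,0.11]},{"slide":[-0.85,0.04,0],"angular":[0,0,0.11]},{"slide":[-0.85,0.04,0],"angular":[0,0,0.11]}]'
python3 -m creep '[{"slide":[-0.85,0.05,0],"angular":[0,0,0.11]},{"slide":[-0.85,0.05,0],"angular":[0,0,0.11]},{"slide":[-0.85,0.06,0],"angular":[0,0,0.11]},{"slide":[-0.85,0.07,0],"angular":[0,0,0.11]},{"slide":[-0.85,0.07,0],"angular":[0,0,0.11]}]'
python3 -m creep '[{"slide":[-0.85,0.08,0],"angular":[0,0,0.11]},{"slide":[-0.85,0.09,0],"angular":[0,0,0.11]},{"slide":[-0.85,0.09,0],"angular":[0,0,0.11]},{"slide":[-0.85,0.1,0],"angular":[0,0,0.11]},{"slide":[-0.8,0.1,0],"angular":[0,0,0.11]}]'
python3 -m creep '[{"slide":[0,0,0],"angular":[0,0,0]},{"slide":[0,0,0],"angular":[0,0,0]}]'
python3 plan.py 598.5 -62 310 0.6
```

```text
time: 18.3
tool_pos: [0.559, 0.1899, 0.3057]
tcp_rot: [2.111, 2.326, 0.0]
wrist_force: [0.3, -0.7, -1.1]
width: 0.741
time: 18.72
tool_pos: [0.5752, 0.0845, 0.3056]
tcp_rot: [-2.156, -2.285, 0.0]
wrist_force: [0.1, -0.3, -0.9]
width: 0.743
time: 19.13
tool_pos: [0.5912, -0.02, 0.3055]
tcp_rot: [2.2, 2.243, -0.0]
wrist_force: [-0.2, 0.1, -1.3]
width: 0.745
time: 19.3
tool_pos: [0.5913, -0.0198, 0.3054]
tcp_rot: [-2.201, -2.241, -0.0]
wrist_force: [-0.8, 0.6, -0.7]
width: 0.739
n 2 dp [  7.2 -42.2   4.6] dr [-0.   -0.01  0.43] p [591.3 -19.8 305.4]
0 [-0.846, 0.129, -0.092] [-0.0, -0.002, 0.053]
1 [-0.846, 0.132, -0.092] [-0.0, -0.002, 0.053]
```

```bash
python3 -m creep '[{"slide":[-0.85,0.15,0],"angular":[0,0,0.05]},{"slide":[-0.85,0.15,0],"angular":[0,0,0.05]},{"slide":[0,0,0],"angular":[0,0,0]},{"slide":[0,0,0],"angular":[0,0,0]}]'
python3 - <<'E'
from h import *
p,d,s=grab('wrist','w8'); print(s['tool_pos'],s['wrist_force'])
cv2.imwrite('pics/w8b.png',cv2.resize(p[:,:,::-1],None,fx=1.5,fy=1.5))
W=world('wrist',d,s)*1000
t=W[(abs(W[...,0]-598)<45)&(abs(W[...,1]+20)<30)&(abs(W[...,2]-83)<5)]
print('block top',len(t),cv2.minAreaRect(t[:,:2].astype(np.float32)),np.median(t[:,2]))
t=W[(abs(W[...,0]-598)<25)&(abs(W[...,1]+46)<15)&(W[...,2]>120)&(W[...,2]<165)]
print('wedge face',len(t),np.median(t,0), 'bot',t[:,2].min(), np.polyfit(t[:,0]-598,t[:,1],1),np.polyfit(t[:,2],t[:,1],1))
E
python3 plan.py 598.5 -62 310 0.6
```

```text
time: 19.63
tool_pos: [0.5996, -0.0611, 0.3051]
tcp_rot: [-2.207, -2.235, -0.0]
wrist_force: [0.9, -0.5, -0.7]
width: 0.743
[ 0.59959402 -0.06108021  0.30510458] [ 0.93434736 -0.53527413 -0.67327773]
block top 6566 ((599.3873291015625, -21.255704879760742), (64.55254364013672, 46.25937271118164), 0.5184432864189148) 82.96436984818968
wedge face 4003 [597.97017243 -46.9681031  146.89991848] bot 120.04816133531693 [ 1.43895970e-02 -4.69705526e+01] [-7.04631317e-05 -4.69603878e+01]
n 1 dp [-0.9 -1.5  5. ] dr [-0.03 -0.05  0.14] p [599.4 -60.5 305. ]
0 [-0.058, -0.038, -0.202] [-0.008, -0.011, 0.035]
```

View pics/w8b.png

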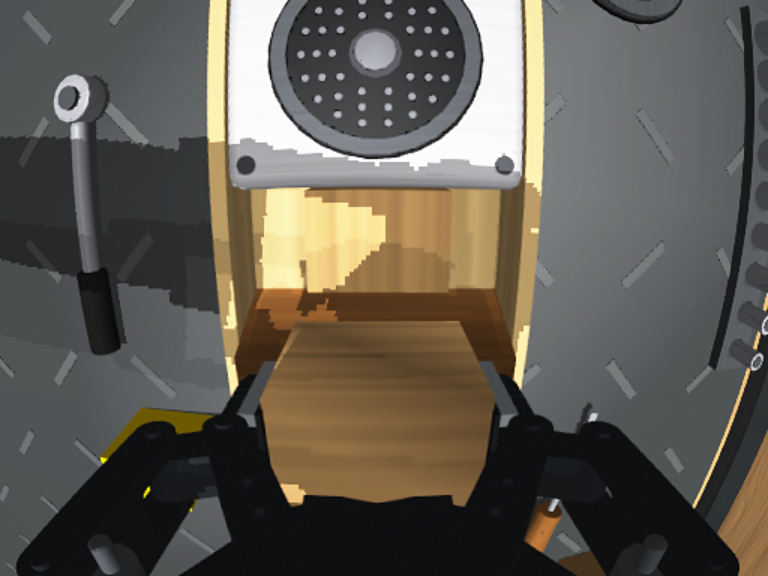

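The block stands at y 1.8 to -44.4, and the held wedge's upright face is at -47.0, 2.6 mm clear of the block. The wedge hangs square, so I'll descend.

```bash
python3 -m creep '[{"slide":[0,0,0.5],"angular":[0,0,0]},{"slide":[0,0,0.7],"angular":[0,0,0]},{"slide":[0,0,0.7],"angular":[0,0,0]},{"slide":[0,0,0.6],"angular":[0,0,0]},{"slide":[0,0,0],"angular":[0,0,0]}]'; python3 -m creep '[{"slide":[0,0,0],"angular":[0,0,0]},{"slide":[0,0,0],"angular":[0,0,0]}]'
python3 plan.py 599.2 -60.5 227 0.6
```

```text
time: 20.1
tool_pos: [0.5972, -0.0598, 0.2377]
tcp_rot: [-2.201, -2.232, 0.007]
wrist_force: [0.3, 0.5, -0.7]
width: 0.742
time: 20.27
tool_pos: [0.5998, -0.0606, 0.2427]
tcp_rot: [2.206, 2.237, 0.0]
wrist_force: [-0.1, 0.3, -0.9]
width: 0.74
n 1 dp [ -0.6   0.1 -15.7] dr [ 0.02 -0.    0.19] p [599.8 -60.6 242.7]
0 [0.006, -0.025, 0.627] [0.004, -0.001, 0.048]
```

```bash
python3 -m creep '[{"slide":[0,-0.02,0.3],"angular":[0,0,0.04]},{"slide":[0,0,0.3],"angular":[0,0,0]},{"slide":[0,0,0],"angular":[0,0,0]},{"slide":[0,0,0],"angular":[0,0,0]}]'; python3 -m creep '[{"slide":[0.04,0,0.15],"angular":[0,0,0]},{"slide":[0,0,0],"angular":[0,0,0]},{"slide":[0,0,0],"angular":[0,0,0]}]'
```

```text
time: 20.6
tool_pos: [0.5988, -0.0613, 0.2269]
tcp_rot: [-2.21, -2.232, 0.001]
wrist_force: [0.4, -0.6, -0.8]
width: 0.739
time: 20.85
tool_pos: [0.5991, -0.0603, 0.2236]
tcp_rot: [-2.21, -2.233, 0.0]
wrist_force: [-0.2, -0.6, -0.5]
width: 0.741
```

```bash
python3 -m creep '[{"slide":[0.04,0,0.1],"angular":[0,0,0]},{"slide":[0,0,0],"angular":[0,0,0]}]'; python3 -m creep '[{"slide":[0.03,0,0.08],"angular":[0,0,0]},{"slide":[0,0,0],"angular":[0,0,0]}]'
```

```text
time: 21.02
tool_pos: [0.5991, -0.0592, 0.2209]
tcp_rot: [-2.21, -2.232, 0.0]
wrist_force: [0.0, 0.2, -0.3]
width: 0.744
time: 21.18
tool_pos: [0.599, -0.0584, 0.2188]
tcp_rot: [-2.21, -2.232, 0.0]
wrist_force: [0.3, 0.7, -1.3]
width: 0.741
```

```bash
python3 -m creep '[{"slide":[0.02,0,0.05],"angular":[0,0,0]},{"slide":[0,0,0],"angular":[0,0,0]}]'; python3 -m creep '[{"slide":[0.02,0,0.05],"angular":[0,0,0]},{"slide":[0,0,0],"angular":[0,0,0]}]'; python3 -m creep '[{"slide":[0.02,0,0.05],"angular":[0,0,0]},{"slide":[0,0,0],"angular":[0,0,0]}]'
```

```text
time: 21.35
tool_pos: [0.5992, -0.0582, 0.2178]
tcp_rot: [2.21, 2.233, -0.0]
wrist_force: [-0.3, -1.4, -1.2]
width: 0.74
time: 21.52
tool_pos: [0.5993, -0.0581, 0.2175]
tcp_rot: [2.21, 2.232, -0.001]
wrist_force: [-2.5, -3.0, 4.0]
width: 0.744
time: 21.68
tool_pos: [0.5993, -0.0579, 0.2175]
tcp_rot: [2.21, 2.232, -0.002]
wrist_force: [-5.7, -3.5, 10.8]
width: 0.739
```

```bash
python3 -m creep '[{"slide":[0.015,-0.02,0.04],"angular":[0,0,0]},{"slide":[0,0,0],"angular":[0,0,0]}]'; python3 plan.py 599 -58 217 0.6
```

```text
time: 21.85
tool_pos: [0.5992, -0.0579, 0.2175]
tcp_rot: [2.209, 2.231, -0.001]
wrist_force: [-5.4, -5.3, 15.7]
width: 0.74
n 1 dp [-0.2 -0.1 -0.5] dr [ 0.06  0.12 -0.04] p [599.2 -57.9 217.5]
0 [-0.006, -0.007, 0.021] [0.015, 0.03, -0.01]
```

```bash
python3 -m creep '[{"slide":[0.008,-0.02,0.02],"angular":[0,0,0]},{"slide":[0,0,0],"angular":[0,0,0]},{"slide":[0,0,0],"angular":[0,0,0]}]'; python3 -m creep '[{"slide":[0,0,0],"angular":[0,0,0]},{"slide":[0,0,0],"angular":[0,0,0]}]'
```

```text
time: 22.1
tool_pos: [0.599, -0.0578, 0.2175]
tcp_rot: [2.208, 2.23, -0.0]
wrist_force: [-5.5, -4.7, 15.6]
width: 0.744
time: 22.27
tool_pos: [0.599, -0.0578, 0.2175]
tcp_rot: [2.208, 2.23, -0.0]
wrist_force: [-5.6, -6.3, 17.1]
width: 0.74
```

```bash
python3 -m creep '[{"slide":[0,0,-0.1],"angular":[0,0,0]},{"slide":[0,0,0],"angular":[0,0,0]},{"slide":[0,0,0],"angular":[0,0,0]},{"slide":[0,0,0],"angular":[0,0,0]},{"slide":[0,0,0],"angular":[0,0,0]}]' -1;  python3 -m creep '[{"slide":[0,0,-0.4],"angular":[0,0,0]},{"slide":[0,0,-0.8],"angular":[0,0,0]},{"slide":[0,0,-1],"angular":[0,0,0]},{"slide":[0,0,-0.8],"angular":[0,0,0]},{"slide":[0,0,0],"angular":[0,0,0]}]'; python3 plan.py 599 -66 290 0.6
```

```text
time: 22.68
tool_pos: [0.5979, -0.0562, 0.2159]
tcp_rot: [-2.209, -2.232, 0.001]
wrist_force: [-0.6, 0.1, -1.3]
width: 0.998
time: 23.1
tool_pos: [0.6003, -0.0566, 0.2972]
tcp_rot: [2.205, 2.228, 0.009]
wrist_force: [1.4, 0.1, 1.3]
width: 1.001
n 1 dp [-1.3 -9.4 -7.2] dr [ 0.51  0.07 -0.01] p [600.3 -56.6 297.2]
0 [-0.374, -0.059, 0.287] [0.128, 0.018, -0.001]
```

```bash
python3 -m creep '[{"slide":[-0.4,0,0],"angular":[0,0,0]},{"slide":[0,0,0],"angular":[0,0,0]},{"slide":[0,0,0],"angular":[0,0,0]},{"slide":[0,0,0],"angular":[0,0,0]},{"slide":[0,0,0],"angular":[0,0,0]}]' 1 40; python3 - <<'E'
from h import *
p,d,s=grab('scene','s9'); a=p[130:270,160:340,::-1]
cv2.imwrite('pics/s9b.png',cv2.resize(a,None,fx=4,fy=4,interpolation=cv2.INTER_CUBIC))
W=world('scene',d,s)*1000
t=W[(abs(W[...,0]-598)<35)&(W[...,1]<-45)&(W[...,1]>-95)&(abs(W[...,2]-85)<8)]
print(len(t),cv2.minAreaRect(t[:,:2].astype(np.float32)),np.median(t[:,2]))
E
python3 plan.py 599 -66 270 0.6
```

```text
time: 23.52
tool_pos: [0.5976, -0.0665, 0.29]
tcp_rot: [-2.209, -2.231, 0.002]
wrist_force: [1.0, 0.1, 0.6]
width: 0.301
258 ((600.3191528320312, -68.19854736328125), (66.05156707763672, 45.97536087036133), 2.466895580291748) 82.53145807557839
n 1 dp [  1.2   0.4 -20.2] dr [-0.12 -0.02 -0.03] p [597.8 -66.4 290.2]
0 [0.017, 0.051, 0.807] [-0.031, -0.006, -0.006]
```

View pics/s9b.png

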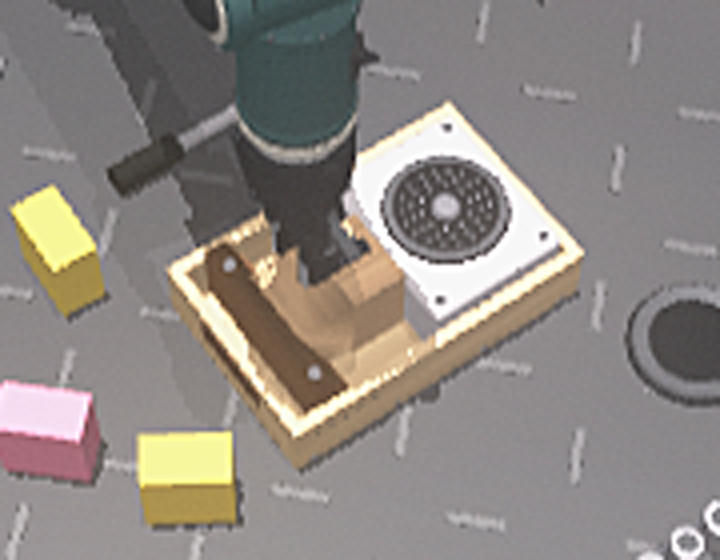

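The wedge is seated between block and batten, head at about z 83-85 mm. I'll press it again with the shut fingertips.

```bash
python3 -m creep '[{"slide":[0,0.04,0.5],"angular":[0,0,0]},{"slide":[0,0,0.5],"angular":[0,0,0]},{"slide":[0,0,0],"angular":[0,0,0]},{"slide":[0,0,0],"angular":[0,0,0]}]'; python3 -m creep '[{"slide":[0,0,0.2],"angular":[0,0,0]},{"slide":[0,0,0],"angular":[0,0,0]}]'
```

```text
time: 23.9
tool_pos: [0.5982, -0.0662, 0.2641]
tcp_rot: [-2.207, -2.23, 0.004]
wrist_force: [0.0, 0.4, -0.7]
width: 0.003
time: 24.07
tool_pos: [0.599, -0.0664, 0.2606]
tcp_rot: [-2.21, -2.232, 0.001]
wrist_force: [-0.6, 1.1, -0.3]
width: -0.001
```

```bash
python3 -m creep '[{"slide":[0,0,0.08],"angular":[0,0,0]},{"slide":[0,0,0],"angular":[0,0,0]}]'; python3 -m creep '[{"slide":[0,0,0.06],"angular":[0,0,0]},{"slide":[0,0,0],"angular":[0,0,0]}]'
```

```text
time: 24.23
tool_pos: [0.5992, -0.0665, 0.2594]
tcp_rot: [2.21, 2.233, 0.0]
wrist_force: [0.3, -0.4, -0.1]
width: 0.002
time: 24.4
tool_pos: [0.5993, -0.0665, 0.2581]
tcp_rot: [2.21, 2.232, 0.001]
wrist_force: [-0.3, -0.7, -0.7]
width: 0.001
```

```bash
python3 -m creep '[{"slide":[0,0,0.06],"angular":[0,0,0]},{"slide":[0,0,0],"angular":[0,0,0]}]'; python3 -m creep '[{"slide":[0.01,0,0.06],"angular":[0,0,0]},{"slide":[0,0,0],"angular":[0,0,0]}]'; python3 -m creep '[{"slide":[0.01,0,0.04],"angular":[0,0,0]},{"slide":[0,0,0],"angular":[0,0,0]}]'
```

```text
time: 24.57
tool_pos: [0.5994, -0.0665, 0.2579]
tcp_rot: [2.21, 2.232, 0.001]
wrist_force: [-3.4, 1.0, 7.2]
width: -0.001
time: 24.73
tool_pos: [0.5995, -0.0664, 0.2579]
tcp_rot: [2.209, 2.232, 0.0]
wrist_force: [-7.2, 0.0, 14.3]
width: -0.001
time: 24.9
tool_pos: [0.5995, -0.0663, 0.2579]
tcp_rot: [2.209, 2.232, -0.0]
wrist_force: [-8.6, -0.5, 19.1]
width: 0.001
```

```bash
python3 -m creep '[{"slide":[0.05,-0.05,0],"angular":[0,0,0]},{"slide":[0,0,0],"angular":[0,0,0]},{"slide":[0,0,0],"angular":[0,0,0]}]'; python3 -m creep '[{"slide":[0,0,-0.12],"angular":[0,0,0]},{"slide":[0,0,0],"angular":[0,0,0]},{"slide":[0,0,0.12],"angular":[0,0,0]},{"slide":[0,0,0],"angular":[0,0,0]},{"slide":[0,0,0],"angular":[0,0,0]}]'
```

```text
time: 25.15
tool_pos: [0.599, -0.0659, 0.2579]
tcp_rot: [2.206, 2.23, 0.001]
wrist_force: [-5.4, -4.0, 16.1]
width: -0.001
time: 25.57
tool_pos: [0.5986, -0.0648, 0.2578]
tcp_rot: [2.209, 2.232, 0.001]
wrist_force: [-8.1, -0.3, 21.9]
width: -0.002
```

```bash
python3 -m creep '[{"slide":[-0.02,0,-0.16],"angular":[0,0,0]},{"slide":[0,0,0],"angular":[0,0,0]},{"slide":[0,0,0.12],"angular":[0,0,0]},{"slide":[0.03,0,0.02],"angular":[0,0,0]},{"slide":[0,0,0],"angular":[0,0,0]}]'; python3 -m creep '[{"slide":[0.04,-0.04,0],"angular":[0,0,0]},{"slide":[0,0,0],"angular":[0,0,0]},{"slide":[0,0,0],"angular":[0,0,0]}]'
```

```text
time: 25.98
tool_pos: [0.5985, -0.0649, 0.2578]
tcp_rot: [2.208, 2.232, -0.0]
wrist_force: [-8.4, -1.0, 23.0]
width: -0.004
time: 26.23
tool_pos: [0.5981, -0.0646, 0.2578]
tcp_rot: [2.206, 2.23, 0.001]
wrist_force: [-6.0, -4.2, 19.7]
width: -0.001
```

```bash
python3 -m creep '[{"slide":[0,0,-0.3],"angular":[0,0,0]},{"slide":[0,0,-0.8],"angular":[0,0,0]},{"slide":[0,0,-1],"angular":[0,0,0]},{"slide":[0,0,-1],"angular":[0,0,0]},{"slide":[0,0,-1],"angular":[0,0,0]}]'; python3 -m creep '[{"slide":[-0.6,0,-0.8],"angular":[0,0,0]},{"slide":[-0.9,0,-0.2],"angular":[0,0,0]},{"slide":[-0.8,0,0],"angular":[0,0,0]},{"slide":[0,0,0],"angular":[0,0,0]},{"slide":[0,0,0],"angular":[0,0,0]}]'
python3 - <<'E'
from h import *
p,d,s=grab('wrist','w10'); print(s['tool_pos'],s['wrist_force'])
cv2.imwrite('pics/w10b.png',cv2.resize(p[:,:,::-1],None,fx=1.5,fy=1.5))
W=world('wrist',d,s)*1000
for nm,y0,y1,z0 in(('block',-50,15,83),('wedge',-100,-46,84.5)):
    t=W[(abs(W[...,0]-598)<45)&(W[...,1]<y1)&(W[...,1]>y0)&(abs(W[...,2]-z0)<4)]
    print(nm,len(t),cv2.minAreaRect(t[:,:2].astype(np.float32)),np.percentile(t[:,2],[5,50,95]))
p,d,s=grab('scene','s10'); cv2.imwrite('pics/s10b.png',cv2.resize(p[:,:,::-1],None,fx=1.5,fy=1.5))
p,d,s=grab('side','d10'); cv2.imwrite('pics/d10b.png',cv2.resize(p[:,:,::-1],None,fx=1.5,fy=1.5))
E
python3 fit.py w10
```

```text
time: 26.65
tool_pos: [0.5965, -0.0633, 0.3562]
tcp_rot: [-2.208, -2.231, 0.002]
wrist_force: [0.1, -0.3, -0.2]
width: -0.002
time: 27.07
tool_pos: [0.5973, -0.1215, 0.3807]
tcp_rot: [-2.211, -2.229, 0.001]
wrist_force: [0.2, 0.4, 0.5]
width: 0.0
[ 0.59726297 -0.12154782  0.38065853] [0.21411784 0.37095033 0.52496879]
block 4094 ((599.3160400390625, -23.879064559936523), (64.2458267211914, 52.29872131347656), 0.7899953126907349) [81.85510441 83.12455758 85.51547092]
wedge 3630 ((599.5748901367188, -69.34638977050781), (64.4989242553711, 46.34366989135742), 0.4079506993293762) [84.33003635 85.44579781 86.58407046]
-y wall inner 371 y@598 -121.8 yaw 0.61
bevel: foot y -62.8, yaw 0.60 slope -0.396
pod near 29 y@598 4.1 yaw 1.71
pod far 29 y@598 32.6 yaw -2.55
pod x 527.0026795456554 667.7264760267295
pod x2 527.0589748983638 666.424578179291
side wall x 726 523.2527675224759
side wall x 717 672.7916413638071
```

View pics/w10b.png

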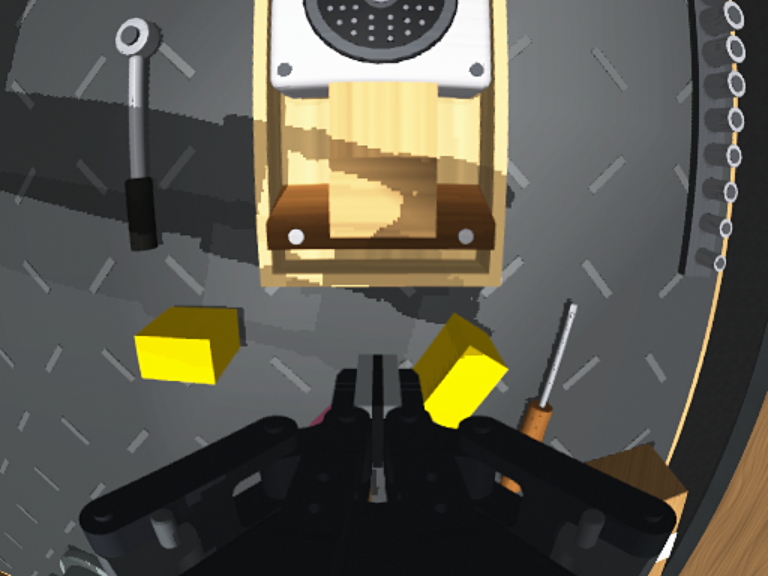

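View pics/s10b.png

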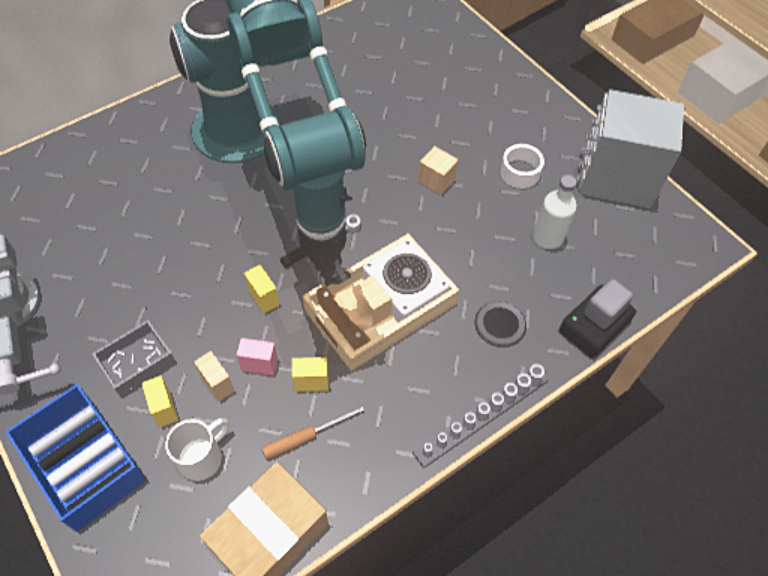

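The wrist picture shows the block (rows 83-157) and wedge (157-237) tight in line between pod and batten. Last, the pod's far edge, from the fixed camera pictures I already saved.

```bash
python3 - <<'E'
from h import *
for n,f in (('side','d10'),('scene','s10'),('scene','s6')):
    z=np.load(f'pics/{f}.npz');W=world(n,z['d'],None)*1000;c=z['p'].astype(int)
    t=W[(abs(W[...,0]-598)<60)&(abs(W[...,2]-70)<4)&(c.min(2)>110)&(c.max(2)-c.min(2)<25)&(W[...,1]>-5)&(W[...,1]<130)]
    for x in(560,598,636):
        u=t[abs(t[:,0]-x)<8];print(f,x,len(u),u[:,1].min().round(1),u[:,1].max().round(1))
E
python3 -c "
from workcell import bot;print(bot.read_state()['time'],bot.read_state()['wrist_force'])"
```

```text
d10 560 87 3.5 122.4
d10 598 26 5.6 119.3
d10 636 76 4.5 123.9
s10 560 74 3.4 117.8
s10 598 49 6.4 118.2
s10 636 106 3.2 119.7
s6 560 54 5.4 117.8
s6 598 42 8.1 118.5
s6 636 104 2.9 120.2
27.2167 [ 0.24394081  0.0461727  -0.05273301]
```

View pics/d10b.png

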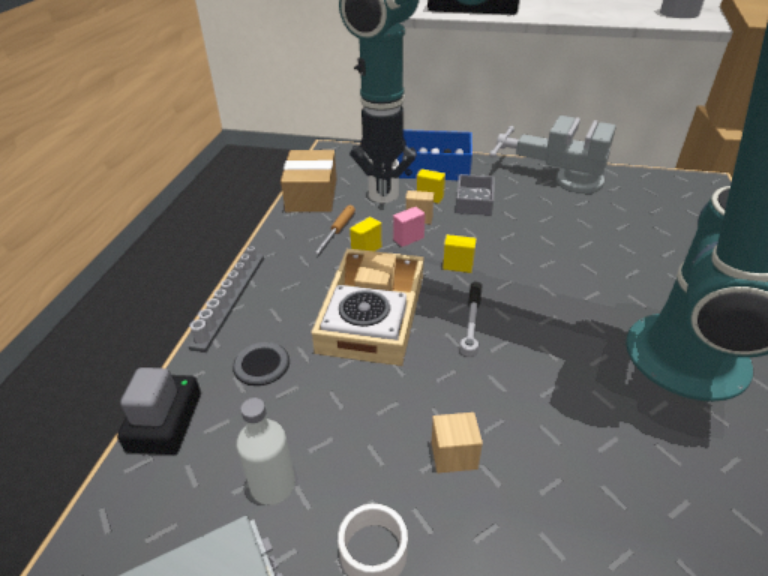

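The pod is home, nothing else has moved and the arm is clear, so I'm handing in.

```bash
python3 -c "
from workcell import order;print(order.finish_job())"
```

```text
the job is handed in; nothing more can be done
None
```

The pod is blocked in its tray and the job is handed in, at about 27 s of robot time.

**What I did**
- **Pod:** I slid it about 21 mm to the plain end with both open fingers and stopped when the force rose to about 16 N with almost no further movement.
- **Block:** The gap from pod to batten foot measured about 64.7 mm, so I stood the middle block upright against the pod. It left about 18.5 mm.
- **Wedge:** I put it in with the sloping side to the batten and pressed it along the bevel at about 18–19 N. After letting go, I pressed the head three more times with shut fingertips. Two of those presses read 22–23 N, a little over the 18–20 N advised. The head did not sink any further under them.

**Last checks**
- **Wedge:** It jams with its toe about 12–13 mm above the tray floor, and its head reads level and square.
- **Block and pod:** The block is still in line against the pod. Seen from the scene camera, the pod's far edge is where it was before wedging (within 0.5 mm).
- **Other things on the bench:** The blocks I did not use and the bystanders look unmoved in the camera pictures. The arm is clear of the tray.

**Unreliable readings:** In the last wrist picture the pod's far end was out of view, so that picture's pod-angle fits are meaningless and I ignored them. The side camera put the far edge 1–5 mm further out than the scene camera, a spread I put down to noise at the edges. I did not measure the force left on the pod.

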